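# Nest the glazed flower pots by colour and shut the stock cabinet

### The job

Put the flower pots away in the stock cabinet: while its tray is still drawn out, nest all the honey-yellow pots into one upright stack and all the dark brown pots into another, one stack on the floor of each of the tray's two bays. Then slide the tray fully home with the stacks still standing, and push the door shut until it snaps onto its catch. Leave the crock, the glaze jar and the brush where they are.

Things in the scene. Friction and masses are not known exactly. Their poses are not given: they have to be found in the camera images.
- honey1: Honey-yellow glazed squat flower pot, 40 mm tall, 0.16 kg, upright at the start; absent in some starts. Foot 49 mm across, body widening to 55 mm at 18 mm up; above that a straight collar 66 mm across, 22 mm tall, wall 3.5 mm, up to the rim. Origin: centre of the underside, z up. Nested in another it rests with its collar on the other's rim, 22 mm higher, about 2 mm sideways play.
- honey2: Honey-yellow glazed squat flower pot, 40 mm tall, 0.16 kg, upright at the start; absent in some starts. Foot 49 mm across, body widening to 55 mm at 18 mm up; above that a straight collar 66 mm across, 22 mm tall, wall 3.5 mm, up to the rim. Origin: centre of the underside, z up. Nested in another it rests with its collar on the other's rim, 22 mm higher, about 2 mm sideways play.
- honey3: Honey-yellow glazed squat flower pot, 40 mm tall, 0.16 kg, upright at the start; absent in some starts. Foot 49 mm across, body widening to 55 mm at 18 mm up; above that a straight collar 66 mm across, 22 mm tall, wall 3.5 mm, up to the rim. Origin: centre of the underside, z up. Nested in another it rests with its collar on the other's rim, 22 mm higher, about 2 mm sideways play.
- brown1: Dark brown glazed squat flower pot, 40 mm tall, 0.16 kg, upright at the start; absent in some starts. Foot 49 mm across, body widening to 55 mm at 18 mm up; above that a straight collar 66 mm across, 22 mm tall, wall 3.5 mm, up to the rim. Origin: centre of the underside, z up. Nested in another it rests with its collar on the other's rim, 22 mm higher, about 2 mm sideways play.
- brown2: Dark brown glazed squat flower pot, 40 mm tall, 0.16 kg, upright at the start; absent in some starts. Foot 49 mm across, body widening to 55 mm at 18 mm up; above that a straight collar 66 mm across, 22 mm tall, wall 3.5 mm, up to the rim. Origin: centre of the underside, z up. Nested in another it rests with its collar on the other's rim, 22 mm higher, about 2 mm sideways play.
- brown3: Dark brown glazed squat flower pot, 40 mm tall, 0.16 kg, upright at the start; absent in some starts. Foot 49 mm across, body widening to 55 mm at 18 mm up; above that a straight collar 66 mm across, 22 mm tall, wall 3.5 mm, up to the rim. Origin: centre of the underside, z up. Nested in another it rests with its collar on the other's rim, 22 mm higher, about 2 mm sideways play.
- mat: Grey work mat on the table, 270 (x) x 360 (y) x 3 mm, on which the pots stand at the start. Origin: centre of its underside.
- cabinet: Table-top stock cabinet, 240 deep (x) x 260 wide (y) x 139 mm tall, fixed, grey with clear top and back, open at the front. Origin: centre of its underside; its open front is at own x = -120 mm and faces the robot (-x); own y to the left. Inside height above the tray floor 97 mm.
- tray (a joint): How far the cabinet's pull-out tray is drawn out, m: 0 fully home, 0.19 fully out; it slides along the cabinet's own -x. Stiff slide, about 2 N to move; it starts drawn out 0.14 to 0.17.
- tray_floor (a point): Centre of the tray's floor (top surface, 35 mm above the table), axes as the cabinet's, moving with the tray. The front half has two white bays, flat floor, each 106 (x) x 86 mm (y), centred at own x -41, y +63 (left) and y -63 mm (right); between them a 40 mm wide spacer, and rims beside and behind them, all 12 mm high. The tray's front board rises 70 mm above the floor.
- tray_lip (a point): Middle of the outer (robot-side) face of the tray's front board, 10 mm below the board's top edge, which is 105 mm above the table (34 mm below the cabinet's top). Home, this face lies 2 mm inside the cabinet's front.
- door (a joint): Angle of the teal side-hinged door, rad: 0 shut on its catch, 1.57 straight out towards the robot, 2.2 widest. Upright hinge at the cabinet's left front edge; shutting, the free edge swings from the left past the robot side to the right. Swings easily, stays where left. A spring roller catch stops it at about 0.07; a firm push (6 to 10 N at door_push) snaps it over to 0.
- door_hinge (a point): On the upright hinge line, 70 mm up. The line lies in the door's outer face, at its left edge. Axes turn with the door: y along the panel from free edge to hinge, x from the outer face through the panel (into the cabinet when shut). Panel 260 wide, 135 tall, 15 mm thick, its foot 4 mm above the table.
- door_push (a point): A point on the door's flat outer face, 165 mm from the hinge line and 100 mm above the table; good to push on. An upright steel bar handle stands 35 mm off the face, 235 mm from the hinge line, from 35 to 115 mm up.
- crock: Bystander: large honey-yellow open jar, 110 mm across, 130 mm tall. Origin: centre of its underside.
- jar: Bystander: lidded terracotta glaze jar, 64 mm across, 110 mm tall. Origin: centre of its underside.
- brush: Bystander: glaze brush lying on the table, 170 mm long along its own x.

How it is judged:
By the outcome, as a careful person would: the job done as asked, in the order asked, and still so for the second after the job is handed in, with the robot touching nothing.
Of honey1, honey2, honey3 only 2 to 3 are there at a start; the rules pass over those that are not, and their reading is None.
Of brown1, brown2, brown3 only 2 to 3 are there at a start; the rules pass over those that are not, and their reading is None.
At some moment in a run one of honey1, honey2, honey3, brown1, brown2, brown3 may be knocked a few centimetres aside while the robot is not near it.
It also fails if it takes over 210 s, if anything falls off the work surface, if the arm or the gripper's body presses on something with over 40 N, if the wrist force passes 120 N, or if a joint passes its speed limit or range.

### The arm

A 7-joint arm with a two-finger parallel gripper is mounted at the origin on the work surface. World frame = base frame: x ahead of the robot, y to its left, z up, the work surface at z = 0. Lengths are in m, angles in rad, forces in N, time in s.
With the tool pointing down it reaches from about 0.425 to 0.825 m from the base axis. Payload 3.6 kg.
Tool frame: the origin (TCP) lies at the very end of the fingers, on their centre line; the grasp point (between the pads) lies 19 mm behind it; x points along the fingers, y is the direction in which the jaws open and shut, and the axes are right-handed (so a half turn about x gives the same grasp; the last joint's range is limited). The gripper opens to 85 mm and grips with 20 to 120 N. Pads are 22 mm wide; open, the fingers measure 114 mm over their backs; the gripper's body (76 mm by 85 mm) begins 54 mm behind the grasp point. The pads swing forward as they close: fully open they stand 13 mm farther back than shut.
Start: joints at [-1.246, 0.615, -0.013, 1.423, 0.008, 1.103, -0.04], TCP at [0.224, 0.61, 0.231] pointing down, gripper open.
Joint ranges: [-3.12, 3.12], [-0.3, 2.06], [-1.34, 1.32], [0.26, 2.42], [-1.36, 4.5], [0.01, 1.98], [-2.84, 2.84]. Speed limits (rad/s): [2.79, 2.79, 3.14, 3.14, 3.14, 3.14, 3.14].

### API

Orientations are given as a 3x3 rotation matrix whose columns are the frame's x, y, z axes.
In Python, from workcell import sensors, optics, ticket gives the robot as it stands.
- The arm moves only by the tool drive_tool, never from a script. Its arguments are lists of equal length, an entry for each row: "linear": the shift along the tool's x, y, z in mm, a list of three; "rotation": the turn, a rotation vector about the tool's x, y, z in rad, a list of three; "gripper": the opening, from 0 (shut) to 1 (fully open). In form: {"linear": [[dx, dy, dz], ...], "rotation": [[ax, ay, az], ...], "gripper": [gripper, ...]}. A call has 1 to 8 rows; each row is the pose to reach, as a shift and turn from the pose commanded when the call began, along the tool's axes at that moment; what a row does not reach only later rows make up. A row lasts 1/12 s, in which the tool goes at most 41.7 mm and 7.16 degrees, less where a joint would pass 70% of its speed; a pose out of reach is approached as far as the arm can. A call with a gripper value outside its range is refused whole. The fingers move at their own pace and stop on an object; "force" is the grip in N (left out, the last holds). Time passes only in rows, so rows that repeat a pose let the fingers close. It gives the time, the measured TCP pose, the force and the opening at its end, in the units of the state.
- sensors.state(): the state, without advancing time (a new reading comes with each control period).
- optics.read_camera(name): name is "scene" or "top"; returns a dict with "pixels" (420x560x3 uint8, blue, green, red), "range_z" (420x560 float32, m along the optical axis (not along the pixel's ray), 0 where there is no reading), "fx", "fy", "cx", "cy" (pixels), "R" (3x3) and "t" (3): a world point X has camera coordinates R X + t. Camera axes: x right, y down, z forward; pixel columns grow to the right and rows downward; lengths in m; the calibration is good to about 2 mm. A picture is of the moment at which its call begins.
- ticket.hand_in(): hands the job in, once; it reports no verdict.
The state is a dict: "t": time; "joint_pos": joint angles; "qvel": joint speeds; "joint_efforts": joint torques, N m; "eef_pos": TCP position; "orientation": TCP orientation; "force": force on the tool from outside, world axes, zero at the start; "torque": the same for the moment, N m; "finger_gap": opening from 0.0 (shut) to 1.0 (fully open).
Only numpy, scipy, OpenCV 4.12 (cv2) and the standard library are available. Lean on these libraries where they do the work, as an engineer would, in place of code of your own. Each camera call takes 0.05 s, during which the arm holds its last target. There are 200 camera calls.

## Working session

There is one attempt and no reset: what is moved stays moved. The work goes in short steps, Python scripts to look and compute and a tool call to move; the robot and the scene stay as the last step left them, time stands still between calls to the robot, and variables do not carry over. Pictures are saved under pics/ and viewed, on a budget of 14 in all, crops included, one or two more only if the job needs it, and the job is handed in when it is done.

Besides the shell and the picture viewer there is one more tool, called after "Emit:" as name(argument=value, ...), one argument or row to a line, values as JSON. drive_tool: Moves the arm, as the interface text tells. Its arguments: {"type":"object","properties":{"linear":{"type":"array","items":{"type":"array","items":{"type":"number"}}},"rotation":{"type":"array","items":{"type":"array","items":{"type":"number"}}},"gripper":{"type":"array","items":{"type":"number"}},"force":{"type":"number"}},"required":["linear","rotation","gripper"]}

```bash
mkdir -p pics; ls
python3 - <<'E'
from workcell import sensors, optics
import cv2,numpy as np
s=sensors.state();print({k:np.round(v,3).tolist() for k,v in s.items()})
for n in("scene","top"):
    c=optics.read_camera(n);cv2.imwrite(f"pics/{n}0.png",c["pixels"]);np.savez(f"{n}0.npz",**c)
    print(n,c["fx"],c["fy"],c["cx"],c["cy"],np.round(c["R"],3).tolist(),c["t"],(-c["R"].T@c["t"]))
E
```

```text
pics
{'t': 0.0, 'joint_pos': [-1.245, 0.616, -0.013, 1.425, 0.008, 1.103, -0.04], 'qvel': [0.001, 0.0, 0.001, 0.002, -0.001, 0.001, 0.001], 'joint_efforts': [-0.0, -46.92, 0.259, -17.103, 0.01, 0.009, 0.0], 'eef_pos': [0.224, 0.609, 0.23], 'orientation': [[-0.001, 0.345, 0.939], [-0.002, 0.939, -0.345], [-1.0, -0.003, 0.0]], 'force': [0.368, 0.346, 0.163], 'torque': [0.046, 0.056, -0.009], 'finger_gap': 0.999}
scene 413.2461021159927 413.2461021159927 278.89455545138395 207.32096418481342 [[0.378, 0.926, 0.017], [0.696, -0.271, -0.665], [-0.611, 0.263, -0.746]] [-0.12690368 -0.33927569  1.42903475] [ 1.15712934 -0.35115032  0.84326627]
top 486.05309147007813 486.05309147007813 281.95226333779596 203.54888038428487 [[-0.019, -1.0, -0.003], [-0.983, 0.019, -0.185], [0.185, -0.001, -0.983]] [-0.06766283  0.54681944  1.01016773] [ 0.34882156 -0.07710788  1.09380368]
```

View pics/top0.png

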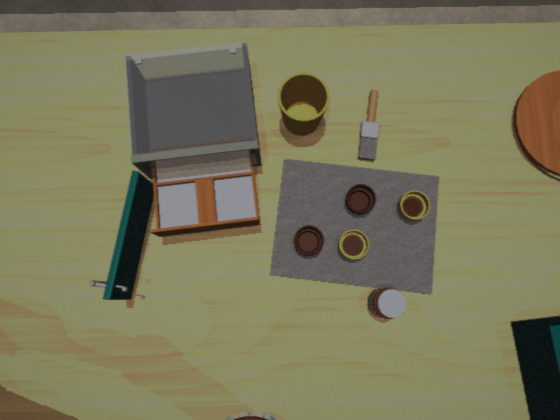

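View pics/scene0.png

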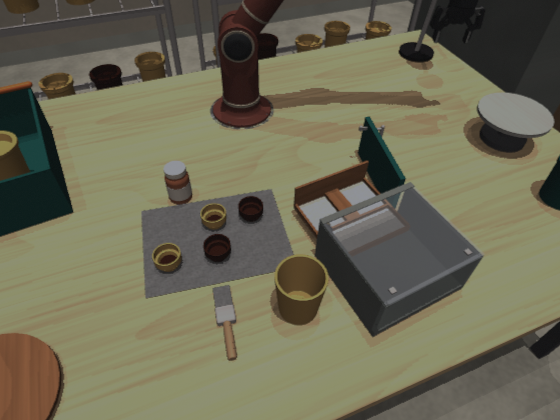

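Top view: browns at about (361,199) and (309,241), honeys at (414,206) and (354,245). The bays are at about (179,205) and (235,200), the door is open on the left, and the crock is at (304,100). Next I turn these into positions.

```bash
cat > h.py <<'E'
import numpy as np,cv2
from workcell import sensors,optics
def cloud(c):
    v,u=np.mgrid[:420,:560]; z=c["range_z"]
    P=np.stack([(u-c["cx"])/c["fx"]*z,(v-c["cy"])/c["fy"]*z,z],-1)
    W=(P-c["t"])@c["R"]; W[z==0]=np.nan; return W
def ray(c,u,v,h):
    d=np.array([(u-c["cx"])/c["fx"],(v-c["cy"])/c["fy"],1])@c["R"]; o=-c["R"].T@c["t"]
    return o+d*(h-o[2])/d[2]
def circ(P):
    A=np.c_[2*P[:,:2],np.ones(len(P))]; s=np.linalg.lstsq(A,(P[:,:2]**2).sum(1),rcond=None)[0]
    return s[:2],np.sqrt(s[2]+s[:2]@s[:2])
def pots(c,seeds,h=0.043,lo=0.032):
    W=cloud(c)
    for u,v in seeds:
        p=ray(c,u,v,h)[:2]
        for r in(.06,.042,.042):
            m=(np.hypot(W[...,0]-p[0],W[...,1]-p[1])<r)&(abs(W[...,2]-h)<h-lo)
            Q=W[m]; 
            if len(Q)<20: print("few",u,v);break
            p=(Q[:,:2].max(0)+Q[:,:2].min(0))/2
            if r<.05:
                t=Q[Q[:,2]>np.percentile(Q[:,2],40)]
        else: print((u,v),"mid",p.round(4),"circ",*[np.round(x,4) for x in circ(t)],"ext",np.ptp(Q[:,:2],axis=0).round(3),"z",np.percentile(Q[:,2],[50,95]).round(4),len(Q))
E
python3 - <<'E'
from h import *
c=dict(np.load("top0.npz"));W=cloud(c)
pots(c,[(361,199),(309,241),(414,206),(354,245)])
hsv=cv2.cvtColor(c["pixels"],cv2.COLOR_BGR2HSV)
w=((hsv[...,1]<40)&(hsv[...,2]>130)).astype(np.uint8); w[:170]=0;w[235:]=0;w[:,:150]=0;w[:,265:]=0
for k in cv2.findContours(w,0,2)[0]:
    if cv2.contourArea(k)<300: continue
    (u,v),s,a=cv2.minAreaRect(k); b=cv2.boxPoints(((u,v),s,a))
    print("bay",u,v,s,a,ray(c,u,v,.035).round(4),[ray(c,*q,.035)[:2].round(3).tolist() for q in b])
# heights along board top and cabinet top
for n,(zl,zh),(v0,v1,u0,u1) in [("board",(.098,.112),(195,245,140,270)),("cab",(.13,.148),(40,180,120,270)),("door",(.12,.15),(165,310,90,160)),("jar",(.10,.12),(280,330,360,420)),("crock",(.12,.14),(60,140,270,340))]:
    m=np.zeros(W.shape[:2],bool);m[v0:v1,u0:u1]=1; Q=W[m&(W[...,2]>zl)&(W[...,2]<zh)]
    if len(Q): r=cv2.minAreaRect(Q[:,:2].astype(np.float32)*1000);print(n,len(Q),r,cv2.boxPoints(r).round().tolist(),np.median(Q[:,2]))
print("table z",np.nanmedian(W[300:400,150:230,2]),"mat",np.nanmedian(W[270:280,285:330,2]))
E
```

```text
(361, 199) mid [ 0.5562 -0.2512] circ [ 0.5561 -0.2509] 0.031 ext [0.065 0.066] z [0.0417 0.0456] 208
(309, 241) mid [ 0.4661 -0.133 ] circ [ 0.466  -0.1329] 0.031 ext [0.065 0.065] z [0.042  0.0455] 171
(414, 206) mid [ 0.5401 -0.3685] circ [ 0.5395 -0.3686] 0.031 ext [0.066 0.065] z [0.0416 0.0455] 222
(354, 245) mid [ 0.4552 -0.2303] circ [ 0.4554 -0.2307] 0.031 ext [0.065 0.065] z [0.0418 0.0455] 190
bay 177.6393585205078 205.03280639648438 (41.465370178222656, 37.11965560913086) 84.80557250976562 [0.5495 0.1533 0.035 ] [[0.594, 0.2], [0.6, 0.117], [0.506, 0.108], [0.5, 0.189]]
bay 234.4207305908203 198.28659057617188 (40.6388053894043, 37.65715408325195) 83.6598129272461 [0.5624 0.0274 0.035 ] [[0.605, 0.074], [0.613, -0.01], [0.521, -0.019], [0.513, 0.064]]
board 370 ((495.26251220703125, 85.2419204711914), (7.451330184936523, 223.972900390625), 5.76802921295166) [[480.0, 196.0], [503.0, -27.0], [510.0, -26.0], [488.0, 197.0]] 0.10440689663235694
cab 13708 ((735.5210571289062, 111.4435043334961), (278.5429992675781, 264.0291748046875), 5.860822677612305) [[583.0, 229.0], [610.0, -34.0], [888.0, -6.0], [861.0, 257.0]] 0.13896728221711982
door 1393 ((472.4383239746094, 233.82444763183594), (71.18644714355469, 257.6725769042969), 71.20710754394531) [[339.0, 242.0], [583.0, 159.0], [606.0, 226.0], [362.0, 309.0]] 0.1375443481440234
jar 656 ((329.7754821777344, -290.5132751464844), (55.58366394042969, 55.089412689208984), 64.59001922607422) [[293.0, -304.0], [343.0, -327.0], [367.0, -277.0], [317.0, -254.0]] 0.1100196385827025
crock 566 ((759.8154907226562, -125.74364471435547), (108.24269104003906, 108.7960205078125), 66.83139038085938) [[689.0, -154.0], [789.0, -197.0], [831.0, -97.0], [731.0, -55.0]] 0.12887413716460866
table z -0.0001402169352137151 mat 0.002723686156371513
```

```bash
cat >> h.py <<'E'
YAW=0.10
def plan(*T,yaw=YAW):
    s=sensors.state();R=np.array(s["orientation"]);p=np.array(s["eef_pos"])
    from scipy.spatial.transform import Rotation as Ro
    G=np.array([[0,-np.sin(yaw),np.cos(yaw)],[0,np.cos(yaw),np.sin(yaw)],[-1,0,0]])
    print("t",round(s["t"],2),"p",p.round(4),"F",np.round(s["force"],1),"gap",round(s["finger_gap"],3),"rot",Ro.from_matrix(R.T@G).as_rotvec().round(3))
    for t in T: print(t,(R.T@(np.array(t)-p)*1000).round(1).tolist())
E
python3 -c "
from h import *
plan((.5,.1,.25),(.54,-.3685,.18))"
```

```text
t 0.1 p [0.2237 0.6095 0.2302] F [-0.7 -0.2 -0.5] gap 1.001 rot [-0.452 -0.001  0.002]
(0.5, 0.1, 0.25) [-18.9, -383.2, 434.9]
(0.54, -0.3685, 0.18) [52.2, -809.1, 633.9]
```

Emit:
drive_tool(
  linear=[
    [-10, -27, 31],
    [-15, -55, 62],
    [-19, -82, 93],
    [-19, -110, 124],
    [-19, -137, 155],
    [-19, -164, 186],
    [-19, -192, 217],
    [-19, -219, 248],
  ],
  rotation=[
    [-0.1, 0, 0],
    [-0.2, 0, 0],
    [-0.3, 0, 0],
    [-0.4, 0, 0],
    [-0.45, 0, 0],
    [-0.452, 0, 0],
    [-0.452, 0, 0],
    [-0.452, 0, 0],
  ],
  gripper=[1, 1, 1, 1, 1, 1, 1, 1],
)

```text
t: 0.77
eef_pos: [0.3817, 0.3169, 0.2501]
orientation: [[-0.001, -0.1, 0.995], [-0.001, 0.995, 0.1], [-1.0, -0.001, -0.001]]
force: [1.2, 0.6, 0.2]
finger_gap: 0.999
```

```bash
python3 -c "
from h import *
plan((.5,.1,.25),(.54,-.3685,.18))"
```

```text
t 0.77 p [0.3817 0.3169 0.2501] F [1.2 0.6 0.2] gap 0.999 rot [ 0.    -0.001  0.001]
(0.5, 0.1, 0.25) [0.1, -227.6, 96.0]
(0.54, -0.3685, 0.18) [70.4, -697.7, 89.0]
```

Emit:
drive_tool(
  linear=[
    [0, -35, 20],
    [0, -73, 35],
    [0, -112, 50],
    [0, -152, 65],
    [0, -192, 80],
    [0, -233, 90],
    [0, -274, 90],
    [0, -315, 90],
  ],
  rotation=[
    [0, 0, 0],
    [0, 0, 0],
    [0, 0, 0],
    [0, 0, 0],
    [0, 0, 0],
    [0, 0, 0],
    [0, 0, 0],
    [0, 0, 0],
  ],
  gripper=[1, 1, 1, 1, 1, 1, 1, 1],
)

```text
t: 1.43
eef_pos: [0.5025, 0.014, 0.2499]
orientation: [[-0.0, -0.1, 0.995], [-0.0, 0.995, 0.1], [-1.0, -0.0, -0.0]]
force: [-0.1, -0.2, 1.2]
finger_gap: 1.001
```

Emit:
drive_tool(
  linear=[
    [0, -41, 0],
    [0, -82, 0],
    [0, -123, 0],
    [0, -164, 0],
    [10, -205, 0],
    [25, -246, 0],
    [45, -287, 0],
    [50, -328, 0],
  ],
  rotation=[
    [0, 0, 0],
    [0, 0, 0],
    [0, 0, 0],
    [0, 0, 0],
    [0, 0, 0],
    [0, 0, 0],
    [0, 0, 0],
    [0, 0, 0],
  ],
  gripper=[1, 1, 1, 1, 1, 1, 1, 1],
)

```text
t: 2.1
eef_pos: [0.5331, -0.3048, 0.1984]
orientation: [[-0.004, -0.101, 0.995], [0.003, 0.995, 0.101], [-1.0, 0.004, -0.004]]
force: [1.6, -0.1, 0.3]
finger_gap: 1.0
```

```bash
python3 -c "
from h import *
c=optics.read_camera('top');cv2.imwrite('pics/a.png',c['pixels'])
pots(c,[(361,199),(309,241),(354,245),(414,206)])
plan((.54,-.3685,.18),(.54,-.3685,.013))"
```

```text
(361, 199) mid [ 0.5561 -0.2506] circ [ 0.5559 -0.2508] 0.031 ext [0.065 0.066] z [0.042  0.0461] 173
(309, 241) mid [ 0.466  -0.1331] circ [ 0.466 -0.133] 0.0311 ext [0.065 0.065] z [0.042  0.0453] 171
(354, 245) mid [ 0.4552 -0.2309] circ [ 0.4552 -0.2306] 0.031 ext [0.065 0.065] z [0.0423 0.0461] 188
(414, 206) mid [ 0.5416 -0.3427] circ [ 0.5397 -0.364 ] 0.027 ext [0.043 0.014] z [0.0418 0.0447] 55
t 2.15 p [ 0.5308 -0.3175  0.1975] F [-0.3 -8.5  0.9] gap 1.001 rot [-0.012 -0.006  0.007]
(0.54, -0.3685, 0.18) [17.8, -51.4, 4.8]
(0.54, -0.3685, 0.013) [184.8, -50.2, 5.8]
```

Emit:
drive_tool(
  linear=[
    [20, -25, 0],
    [30, -50, 2],
    [50, -54, 2],
    [70, -54, 2],
    [95, -54, 2],
    [95, -54, 2],
    [95, -54, 2],
    [95, -54, 2],
  ],
  rotation=[
    [0, 0, 0],
    [0, 0, 0],
    [0, 0, 0],
    [0, 0, 0],
    [0, 0, 0],
    [0, 0, 0],
    [0, 0, 0],
    [0, 0, 0],
  ],
  gripper=[1, 1, 1, 1, 1, 1, 1, 1],
)

```text
t: 2.82
eef_pos: [0.5426, -0.3583, 0.1074]
orientation: [[0.001, -0.1, 0.995], [-0.001, 0.995, 0.1], [-1.0, -0.001, 0.001]]
force: [0.9, 0.5, 0.4]
finger_gap: 1.001
```

```bash
python3 -c "
from h import *
plan((.54,-.3685,.013))"
```

```text
t 2.82 p [ 0.5426 -0.3583  0.1074] F [0.9 0.5 0.4] gap 1.001 rot [0.001 0.001 0.001]
(0.54, -0.3685, 0.013) [94.4, -9.8, -3.7]
```

Emit:
drive_tool(
  linear=[
    [0, -10, -4],
    [25, -10, -4],
    [50, -10, -4],
    [75, -10, -4],
    [94, -10, -4],
    [94, -10, -4],
    [94, -10, -4],
    [94, -10, -4],
  ],
  rotation=[
    [0, 0, 0],
    [0, 0, 0],
    [0, 0, 0],
    [0, 0, 0],
    [0, 0, 0],
    [0, 0, 0],
    [0, 0, 0],
    [0, 0, 0],
  ],
  gripper=[1, 1, 1, 1, 1, 1, 0.6, 0.6],
  force=30,
)

```text
t: 3.48
eef_pos: [0.5401, -0.3699, 0.0147]
orientation: [[0.003, -0.1, 0.995], [-0.002, 0.995, 0.1], [-1.0, -0.003, 0.003]]
force: [-0.9, 0.7, 2.1]
finger_gap: 0.764
```

Emit:
drive_tool(
  linear=[
    [0, 0, 0],
    [0, 0, 0],
    [0, 0, 0],
    [0, 0, 0],
  ],
  rotation=[
    [0, 0, 0],
    [0, 0, 0],
    [0, 0, 0],
    [0, 0, 0],
  ],
  gripper=[0.6, 0.6, 0.6, 0.6],
)

```text
t: 3.82
eef_pos: [0.5403, -0.3698, 0.0147]
orientation: [[0.004, -0.1, 0.995], [-0.003, 0.995, 0.1], [-1.0, -0.003, 0.003]]
force: [-0.5, -0.4, 6.6]
finger_gap: 0.764
```

Emit:
drive_tool(
  linear=[
    [-20, 0, 0],
    [-60, 0, 0],
    [-100, 0, 0],
    [-140, 0, 0],
    [-160, 0, 0],
    [-160, 0, 0],
  ],
  rotation=[
    [0, 0, 0],
    [0, 0, 0],
    [0, 0, 0],
    [0, 0, 0],
    [0, 0, 0],
    [0, 0, 0],
  ],
  gripper=[0.6, 0.6, 0.6, 0.6, 0.6, 0.6],
)

```text
t: 4.32
eef_pos: [0.5419, -0.3706, 0.1792]
orientation: [[0.011, -0.1, 0.995], [-0.007, 0.995, 0.1], [-1.0, -0.008, 0.01]]
force: [0.9, -0.8, -0.9]
finger_gap: 0.765
```

```bash
python3 -c "
from h import *
c=optics.read_camera('scene');cv2.imwrite('pics/b.png',c['pixels'][100:300,80:380])
plan((.5443,.1531,.18))"
```

```text
t 4.37 p [ 0.5402 -0.3694  0.1757] F [ 0.2  0.8 -2.5] gap 0.761 rot [0.    0.005 0.004]
(0.5443, 0.1531, 0.18) [-6.2, 519.4, 56.4]
```

View pics/b.png

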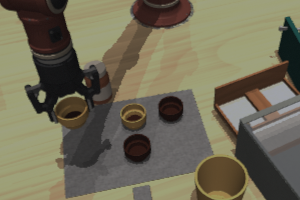

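Emit:
drive_tool(
  linear=[
    [-4, 25, 5],
    [-4, 60, 15],
    [-4, 100, 25],
    [-4, 140, 35],
    [-4, 180, 45],
    [-4, 220, 56],
    [-4, 260, 56],
    [-4, 300, 56],
  ],
  rotation=[
    [0, 0.005, 0.004],
    [0, 0.005, 0.004],
    [0, 0.005, 0.004],
    [0, 0.005, 0.004],
    [0, 0.005, 0.004],
    [0, 0.005, 0.004],
    [0, 0.005, 0.004],
    [0, 0.005, 0.004],
  ],
  gripper=[0.6, 0.6, 0.6, 0.6, 0.6, 0.6, 0.6, 0.6],
)

```text
t: 5.03
eef_pos: [0.5631, -0.0618, 0.174]
orientation: [[-0.01, -0.101, 0.995], [0.004, 0.995, 0.101], [-1.0, 0.005, -0.009]]
force: [0.6, -0.2, -0.8]
finger_gap: 0.765
```

Emit:
drive_tool(
  linear=[
    [0, 40, 0],
    [0, 80, 0],
    [0, 120, 0],
    [0, 160, 0],
    [0, 190, 0],
    [0, 210, 0],
    [0, 219, 0],
    [0, 219, 0],
  ],
  rotation=[
    [0, 0, 0],
    [0, 0, 0],
    [0, 0, 0],
    [0, 0, 0],
    [0, 0, 0],
    [0, 0, 0],
    [0, 0, 0],
    [0, 0, 0],
  ],
  gripper=[0.6, 0.6, 0.6, 0.6, 0.6, 0.6, 0.6, 0.6],
)

```text
t: 5.7
eef_pos: [0.5409, 0.1563, 0.1755]
orientation: [[-0.009, -0.105, 0.994], [0.004, 0.994, 0.105], [-1.0, 0.005, -0.009]]
force: [0.0, -0.6, -1.7]
finger_gap: 0.762
```

```bash
python3 -c "
from h import *
c=optics.read_camera('top');cv2.imwrite('pics/c.png',c['pixels'][120:330,80:450])
plan((.5443,.1531,.049))"
```

```text
t 5.75 p [0.5417 0.1532 0.1758] F [-0.4 -0.1 -2.1] gap 0.763 rot [ 0.002 -0.008 -0.003]
(0.5443, 0.1531, 0.049) [126.7, -0.7, 3.6]
```

View pics/c.png

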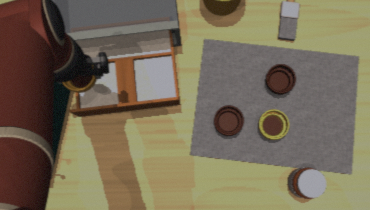

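Emit:
drive_tool(
  linear=[
    [20, -0.5, 3],
    [45, -0.5, 3],
    [70, -0.5, 3],
    [95, -0.5, 3],
    [115, -0.5, 3],
    [122, -0.5, 3],
    [126, -0.5, 3],
    [126, -0.5, 3],
  ],
  rotation=[
    [0, -0.008, -0.003],
    [0, -0.008, -0.003],
    [0, -0.008, -0.003],
    [0, -0.008, -0.003],
    [0, -0.008, -0.003],
    [0, -0.008, -0.003],
    [0, -0.008, -0.003],
    [0, -0.008, -0.003],
  ],
  gripper=[0.6, 0.6, 0.6, 0.6, 0.6, 0.6, 0.6, 0.6],
)

```text
t: 6.42
eef_pos: [0.5453, 0.1518, 0.0507]
orientation: [[0.002, -0.098, 0.995], [-0.0, 0.995, 0.098], [-1.0, -0.0, 0.002]]
force: [-0.1, -0.1, -1.1]
finger_gap: 0.764
```

```bash
python3 -c "
from h import *
c=optics.read_camera('scene');cv2.imwrite('pics/d.png',cv2.resize(c['pixels'][120:260,260:440],None,fx=4,fy=4))
plan((.5443,.1531,.047))"
```

```text
t 6.47 p [0.5459 0.1525 0.0516] F [-0.1 -0.5 -1.1] gap 0.762 rot [-0.002  0.004 -0.   ]
(0.5443, 0.1531, 0.047) [4.6, 0.8, -1.5]
```

View pics/d.png

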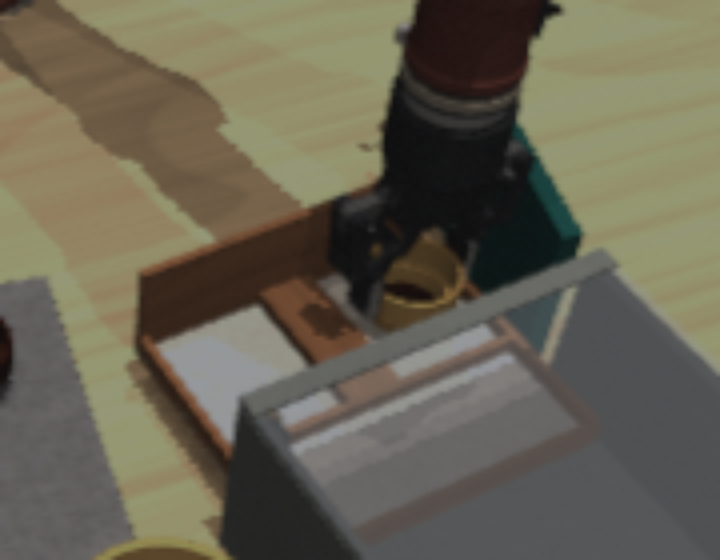

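Emit:
drive_tool(
  linear=[
    [2, 0, 0],
    [4, 0, 0],
    [5, 0, 0],
    [5, 0, 0],
    [5, 0, 0],
    [5, 0, 0],
    [5, 0, 0],
    [5, 0, 0],
  ],
  rotation=[
    [0, 0, 0],
    [0, 0, 0],
    [0, 0, 0],
    [0, 0, 0],
    [0, 0, 0],
    [0, 0, 0],
    [0, 0, 0],
    [0, 0, 0],
  ],
  gripper=[0.6, 0.6, 0.6, 0.6, 0.85, 0.95, 0.95, 0.95],
)

```text
t: 7.13
eef_pos: [0.5454, 0.1545, 0.0464]
orientation: [[0.004, -0.1, 0.995], [0.002, 0.995, 0.1], [-1.0, 0.002, 0.004]]
force: [0.4, -0.5, 0.0]
finger_gap: 0.954
```

Emit:
drive_tool(
  linear=[
    [-10, 0, 0],
    [-30, 0, 0],
    [-60, 0, 0],
    [-100, 0, 0],
    [-130, -30, 0],
    [-130, -70, 0],
    [-130, -110, 0],
    [-130, -150, 0],
  ],
  rotation=[
    [0, 0, 0],
    [0, 0, 0],
    [0, 0, 0],
    [0, 0, 0],
    [0, 0, 0],
    [0, 0, 0],
    [0, 0, 0],
    [0, 0, 0],
  ],
  gripper=[0.95, 0.95, 1, 1, 1, 1, 1, 1],
)

```text
t: 7.8
eef_pos: [0.5604, 0.0036, 0.1781]
orientation: [[0.007, -0.102, 0.995], [0.002, 0.995, 0.102], [-1.0, 0.001, 0.007]]
force: [0.7, 0.0, -0.8]
finger_gap: 1.002
```

Emit:
drive_tool(
  linear=[
    [0, -40, -20],
    [0, -80, -40],
    [0, -120, -60],
    [0, -160, -80],
    [0, -190, -100],
    [0, -210, -110],
    [0, -218, -118],
    [0, -218, -118],
  ],
  rotation=[
    [0, 0, 0],
    [0, 0, 0],
    [0, 0, 0],
    [0, 0, 0],
    [0, 0, 0],
    [0, 0, 0],
    [0, 0, 0],
    [0, 0, 0],
  ],
  gripper=[1, 1, 1, 1, 1, 1, 1, 1],
)

```text
t: 8.47
eef_pos: [0.4622, -0.2277, 0.1762]
orientation: [[0.003, -0.093, 0.996], [-0.001, 0.996, 0.093], [-1.0, -0.001, 0.003]]
force: [0.7, -0.5, 0.3]
finger_gap: 1.0
```

```bash
python3 -c "
from h import *
c=optics.read_camera('top');cv2.imwrite('pics/e.png',c['pixels'])
pots(c,[(361,199),(309,241),(354,245)])
pots(c,[(179,207)],.075,.064)
d=optics.read_camera('scene');pots(d,[(213,215),(217,246),(250,207)])
plan((.4553,-.2306,.013))"
```

```text
(361, 199) mid [ 0.5576 -0.2393] circ [ 0.5561 -0.2504] 0.0307 ext [0.062 0.043] z [0.0419 0.0457] 101
(309, 241) mid [ 0.4659 -0.133 ] circ [ 0.466  -0.1328] 0.0311 ext [0.065 0.065] z [0.0421 0.0449] 174
(354, 245) mid [ 0.4523 -0.2108] circ [ 0.4553 -0.2302] 0.0308 ext [0.058 0.025] z [0.0425 0.0449] 54
(179, 207) mid [0.5451 0.1534] circ [0.5452 0.1532] 0.0309 ext [0.065 0.065] z [0.0736 0.0774] 221
(213, 215) mid [ 0.4559 -0.2337] circ [ 0.4566 -0.2338] 0.0309 ext [0.067 0.066] z [0.0399 0.0441] 202
(217, 246) mid [ 0.5566 -0.2542] circ [ 0.557  -0.2539] 0.031 ext [0.066 0.064] z [0.0401 0.0437] 219
(250, 207) mid [ 0.4668 -0.136 ] circ [ 0.467  -0.1362] 0.0312 ext [0.067 0.066] z [0.0396 0.0443] 192
t 8.57 p [ 0.465  -0.2228  0.1759] F [ 0.1  0.1 -0.2] gap 0.999 rot [ 0.002  0.005 -0.002]
(0.4553, -0.2306, 0.013) [162.9, -7.1, -11.2]
```

View pics/e.png

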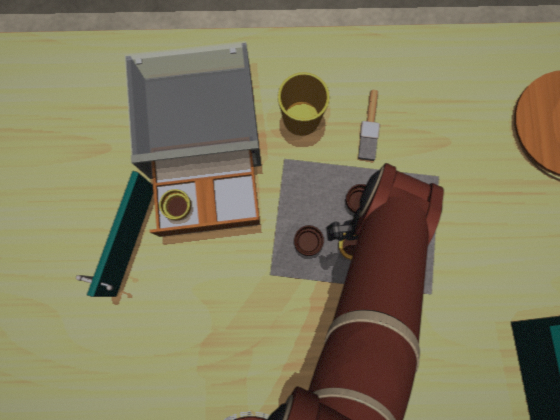

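Emit:
drive_tool(
  linear=[
    [10, -7, -10],
    [40, -7, -10],
    [70, -7, -10],
    [80, -7, -10],
    [80, -7, -10],
    [80, -7, -10],
  ],
  rotation=[
    [0, 0.005, 0],
    [0, 0.005, 0],
    [0, 0.005, 0],
    [0, 0.005, 0],
    [0, 0.005, 0],
    [0, 0.005, 0],
  ],
  gripper=[1, 1, 1, 1, 1, 1],
)

```text
t: 9.07
eef_pos: [0.4563, -0.2306, 0.0956]
orientation: [[-0.002, -0.103, 0.995], [0.002, 0.995, 0.103], [-1.0, 0.002, -0.002]]
force: [1.3, 0.3, 1.0]
finger_gap: 0.997
```

```bash
python3 -c "
from h import *
plan((.4555,-.2315,.013))"
```

```text
t 9.07 p [ 0.4563 -0.2306  0.0956] F [1.3 0.3 1. ] gap 0.997 rot [ 0.003 -0.002 -0.002]
(0.4555, -0.2315, 0.013) [82.6, -1.0, -0.8]
```

Emit:
drive_tool(
  linear=[
    [25, -1, -1],
    [50, -1, -1],
    [75, -1, -1],
    [82, -1, -1],
    [82, -1, -1],
    [82, -1, -1],
    [82, -1, -1],
    [82, -1, -1],
  ],
  rotation=[
    [0, 0, 0],
    [0, 0, 0],
    [0, 0, 0],
    [0, 0, 0],
    [0, 0, 0],
    [0, 0, 0],
    [0, 0, 0],
    [0, 0, 0],
  ],
  gripper=[1, 1, 1, 1, 1, 0.6, 0.6, 0.6],
)

```text
t: 9.73
eef_pos: [0.4555, -0.2335, 0.0154]
orientation: [[0.001, -0.101, 0.995], [-0.0, 0.995, 0.101], [-1.0, -0.001, 0.001]]
force: [-0.4, 0.3, 4.0]
finger_gap: 0.747
```

Emit:
drive_tool(
  linear=[
    [0, 0, 0],
    [0, 0, 0],
    [-20, 0, 0],
    [-60, 0, 0],
    [-100, 0, 0],
    [-140, 0, 0],
    [-180, 0, 0],
    [-180, 0, 0],
  ],
  rotation=[
    [0, 0, 0],
    [0, 0, 0],
    [0, 0, 0],
    [0, 0, 0],
    [0, 0, 0],
    [0, 0, 0],
    [0, 0, 0],
    [0, 0, 0],
  ],
  gripper=[0.6, 0.6, 0.6, 0.6, 0.6, 0.6, 0.6, 0.6],
)

```text
t: 10.4
eef_pos: [0.4589, -0.236, 0.2019]
orientation: [[0.014, -0.099, 0.995], [-0.007, 0.995, 0.1], [-1.0, -0.009, 0.013]]
force: [1.1, 0.0, -2.2]
finger_gap: 0.747
```

```bash
python3 -c "
from h import *
plan((.5451,.1533,.2))"
```

```text
t 10.4 p [ 0.4589 -0.236   0.2019] F [ 1.1  0.  -2.2] gap 0.747 rot [-0.     0.013  0.009]
(0.5451, 0.1533, 0.2) [0.4, 378.8, 124.5]
```

Emit:
drive_tool(
  linear=[
    [0, 30, 12],
    [0, 70, 25],
    [0, 110, 38],
    [0, 150, 52],
    [0, 190, 65],
    [0, 220, 75],
    [0, 240, 80],
    [0, 240, 80],
  ],
  rotation=[
    [0, 0.013, 0.009],
    [0, 0.013, 0.009],
    [0, 0.013, 0.009],
    [0, 0.013, 0.009],
    [0, 0.013, 0.009],
    [0, 0.013, 0.009],
    [0, 0.013, 0.009],
    [0, 0.013, 0.009],
  ],
  gripper=[0.6, 0.6, 0.6, 0.6, 0.6, 0.6, 0.6, 0.6],
)

```text
t: 11.07
eef_pos: [0.5102, 0.0208, 0.1934]
orientation: [[-0.015, -0.111, 0.994], [0.013, 0.994, 0.111], [-1.0, 0.014, -0.014]]
force: [-0.2, 0.6, -1.6]
finger_gap: 0.749
```

```bash
python3 -c "
from h import *
c=optics.read_camera('scene');cv2.imwrite('pics/f.png',cv2.resize(c['pixels'][80:280,180:380],None,fx=3,fy=3))
p=sensors.state()['eef_pos'];W=cloud(c);hsv=cv2.cvtColor(c['pixels'],cv2.COLOR_BGR2HSV)
m=(np.hypot(W[...,0]-p[0],W[...,1]-p[1])<.05)&(abs(W[...,2]-p[2]-.01)<.04)&(hsv[...,1]>100)&(hsv[...,0]>15)&(hsv[...,0]<35)
Q=W[m];print(len(Q),(Q.min(0)-p).round(4),(Q.max(0)-p).round(4))
plan((.5451,.1533,.2))"
```

```text
496 [-0.0327 -0.0289 -0.0109] [0.0345 0.0367 0.0305]
t 11.12 p [0.5098 0.0169 0.1934] F [-0.3 -0.9 -1.6] gap 0.744 rot [ 0.007 -0.015 -0.011]
(0.5451, 0.1533, 0.2) [-5.9, 132.0, 49.6]
```

View pics/f.png

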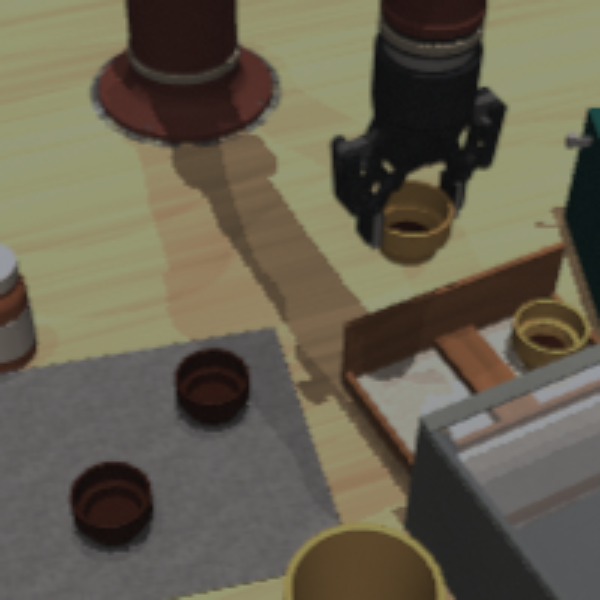

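Emit:
drive_tool(
  linear=[
    [-5, 35, 12],
    [-5, 70, 25],
    [-5, 105, 40],
    [-5, 125, 49],
    [-5, 132, 49],
    [-5, 132, 49],
    [-5, 132, 49],
  ],
  rotation=[
    [0.007, -0.015, -0.011],
    [0.007, -0.015, -0.011],
    [0.007, -0.015, -0.011],
    [0.007, -0.015, -0.011],
    [0.007, -0.015, -0.011],
    [0.007, -0.015, -0.011],
    [0.007, -0.015, -0.011],
  ],
  gripper=[0.6, 0.6, 0.6, 0.6, 0.6, 0.6, 0.6],
)

```text
t: 11.7
eef_pos: [0.5452, 0.147, 0.1987]
orientation: [[-0.001, -0.091, 0.996], [-0.004, 0.996, 0.091], [-1.0, -0.003, -0.001]]
force: [-0.5, -0.9, -0.6]
finger_gap: 0.747
```

```bash
python3 -c "
from h import *
plan((.545,.154,.1))"
```

```text
t 11.7 p [0.5452 0.147  0.1987] F [-0.5 -0.9 -0.6] gap 0.747 rot [-0.009 -0.001  0.003]
(0.545, 0.154, 0.1) [98.7, 7.3, 0.5]
```

Emit:
drive_tool(
  linear=[
    [20, 7, 0.5],
    [45, 7, 0.5],
    [70, 7, 0.5],
    [90, 7, 0.5],
    [98, 7, 0.5],
    [98, 7, 0.5],
    [98, 7, 0.5],
    [98, 7, 0.5],
  ],
  rotation=[
    [-0.009, 0, 0],
    [-0.009, 0, 0],
    [-0.009, 0, 0],
    [-0.009, 0, 0],
    [-0.009, 0, 0],
    [-0.009, 0, 0],
    [-0.009, 0, 0],
    [-0.009, 0, 0],
  ],
  gripper=[0.6, 0.6, 0.6, 0.6, 0.6, 0.6, 0.6, 0.6],
)

```text
t: 12.37
eef_pos: [0.5467, 0.1557, 0.1025]
orientation: [[0.003, -0.101, 0.995], [-0.001, 0.995, 0.101], [-1.0, -0.001, 0.003]]
force: [-0.5, 0.4, -0.7]
finger_gap: 0.746
```

```bash
python3 -c "
from h import *
c=optics.read_camera('scene');cv2.imwrite('pics/g.png',cv2.resize(c['pixels'][140:220,290:410],None,fx=5,fy=5))
plan((.545,.154,.072))"
```

```text
t 12.42 p [0.5467 0.1561 0.1027] F [-1.4 -0.  -1.9] gap 0.749 rot [0.001 0.003 0.001]
(0.545, 0.154, 0.072) [30.6, -1.9, -2.0]
```

View pics/g.png

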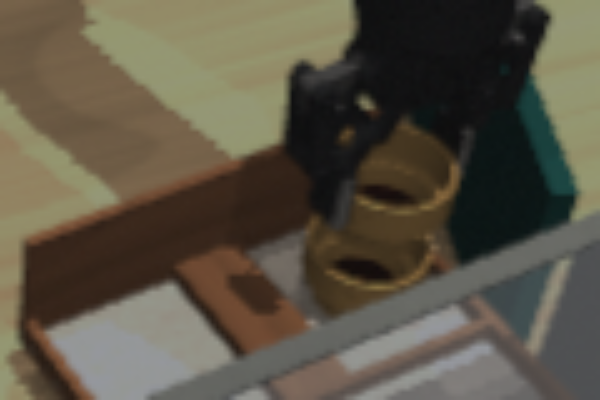

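Emit:
drive_tool(
  linear=[
    [0, -2, -2],
    [0, -2, -2],
    [8, -2, -2],
    [15, -2, -2],
    [22, -2, -2],
    [28, -2, -2],
    [32, -2, -2],
    [32, -2, -2],
  ],
  rotation=[
    [0, 0, 0],
    [0, 0, 0],
    [0, 0, 0],
    [0, 0, 0],
    [0, 0, 0],
    [0, 0, 0],
    [0, 0, 0],
    [0, 0, 0],
  ],
  gripper=[0.6, 0.6, 0.6, 0.6, 0.6, 0.6, 0.6, 0.6],
)

```text
t: 13.08
eef_pos: [0.5451, 0.1544, 0.0694]
orientation: [[0.003, -0.102, 0.995], [-0.001, 0.995, 0.102], [-1.0, -0.001, 0.003]]
force: [1.0, -0.6, 2.3]
finger_gap: 0.75
```

```bash
python3 -c "
from h import *
plan((.545,.154,.0694))"
```

```text
t 13.08 p [0.5451 0.1544 0.0694] F [ 1.  -0.6  2.3] gap 0.75 rot [0.002 0.003 0.001]
(0.545, 0.154, 0.0694) [-0.0, -0.4, -0.1]
```

Emit:
drive_tool(
  linear=[
    [0, 0, 0],
    [0, 0, 0],
    [0, 0, 0],
    [-20, 0, 0],
    [-60, 0, 0],
    [-100, 0, 0],
    [-110, -30, -5],
    [-110, -65, -20],
  ],
  rotation=[
    [0, 0, 0],
    [0, 0, 0],
    [0, 0, 0],
    [0, 0, 0],
    [0, 0, 0],
    [0, 0, 0],
    [0, 0, 0],
    [0, 0, 0],
  ],
  gripper=[0.85, 0.95, 0.95, 1, 1, 1, 1, 1],
)

```text
t: 13.75
eef_pos: [0.5345, 0.0914, 0.1831]
orientation: [[0.012, -0.109, 0.994], [0.003, 0.994, 0.109], [-1.0, 0.002, 0.012]]
force: [1.1, -1.8, -0.6]
finger_gap: 1.0
```

Emit:
drive_tool(
  linear=[
    [0, -35, -15],
    [0, -75, -30],
    [0, -115, -45],
    [0, -150, -60],
    [0, -180, -75],
    [0, -200, -85],
    [0, -212, -87],
    [0, -212, -87],
  ],
  rotation=[
    [0, 0, 0],
    [0, 0, 0],
    [0, 0, 0],
    [0, 0, 0],
    [0, 0, 0],
    [0, 0, 0],
    [0, 0, 0],
    [0, 0, 0],
  ],
  gripper=[1, 1, 1, 1, 1, 1, 1, 1],
)

```text
t: 14.42
eef_pos: [0.4643, -0.136, 0.1793]
orientation: [[-0.0, -0.095, 0.995], [-0.003, 0.995, 0.095], [-1.0, -0.003, -0.001]]
force: [0.8, -0.7, 0.8]
finger_gap: 0.995
```

```bash
python3 -c "
from h import *
c=optics.read_camera('top')
pots(c,[(361,199),(309,241)])
pots(c,[(179,209)],.097,.086)
d=optics.read_camera('scene');pots(d,[(217,246),(250,207)])
plan((.4660,-.133,.1),(.466,-.133,.013))"
```

```text
(361, 199) mid [ 0.5558 -0.2738] circ [ 0.5558 -0.2506] 0.0311 ext [0.059 0.021] z [0.0416 0.0456] 72
few 309 241
(179, 209) mid [0.5305 0.1526] circ [0.5286 0.1456] 0.0322 ext [0.083 0.064] z [0.0964 0.1056] 191
(217, 246) mid [ 0.5576 -0.254 ] circ [ 0.5571 -0.2538] 0.0311 ext [0.066 0.065] z [0.0401 0.044 ] 219
(250, 207) mid [ 0.4666 -0.1359] circ [ 0.4666 -0.1361] 0.0311 ext [0.068 0.065] z [0.0396 0.0437] 193
t 14.52 p [ 0.4656 -0.1316  0.1792] F [ 0.3 -0.1 -0.3] gap 0.997 rot [ 0.002 -0.     0.   ]
(0.466, -0.133, 0.1) [79.2, -1.4, 0.3]
(0.466, -0.133, 0.013) [166.2, -1.4, 0.3]
```

Emit:
drive_tool(
  linear=[
    [20, -2, 0],
    [50, -2, 0],
    [80, -2, 0],
    [110, -2, 0],
    [140, -2, 0],
    [160, -2, 0],
    [166, -2, 0],
    [166, -2, 0],
  ],
  rotation=[
    [0, 0, 0],
    [0, 0, 0],
    [0, 0, 0],
    [0, 0, 0],
    [0, 0, 0],
    [0, 0, 0],
    [0, 0, 0],
    [0, 0, 0],
  ],
  gripper=[1, 1, 1, 1, 1, 1, 1, 1],
)

```text
t: 15.18
eef_pos: [0.4653, -0.1321, 0.0119]
orientation: [[-0.003, -0.105, 0.994], [0.001, 0.994, 0.105], [-1.0, 0.001, -0.003]]
force: [0.1, 0.5, 0.5]
finger_gap: 1.001
```

Emit:
drive_tool(
  linear=[
    [0, 0, 0],
    [0, 0, 0],
    [0, 0, 0],
    [0, 0, 0],
    [0, 0, 0],
    [0, 0, 0],
  ],
  rotation=[
    [0, 0, 0],
    [0, 0, 0],
    [0, 0, 0],
    [0, 0, 0],
    [0, 0, 0],
    [0, 0, 0],
  ],
  gripper=[0.6, 0.6, 0.6, 0.6, 0.6, 0.6],
)

```text
t: 15.68
eef_pos: [0.467, -0.1339, 0.0149]
orientation: [[0.003, -0.103, 0.995], [-0.001, 0.995, 0.103], [-1.0, -0.001, 0.003]]
force: [0.7, 0.4, 7.2]
finger_gap: 0.759
```

Emit:
drive_tool(
  linear=[
    [-20, 0, 0],
    [-60, 0, 0],
    [-100, 0, 0],
    [-140, 0, 0],
    [-165, 0, 0],
    [-165, 20, 0],
    [-165, 50, 30],
    [-165, 80, 60],
  ],
  rotation=[
    [0, 0, 0],
    [0, 0, 0],
    [0, 0, 0],
    [0, 0, 0],
    [0, 0, 0],
    [0, 0, 0],
    [0, 0, 0],
    [0, 0, 0],
  ],
  gripper=[0.6, 0.6, 0.6, 0.6, 0.6, 0.6, 0.6, 0.6],
)

```text
t: 16.35
eef_pos: [0.5154, -0.0507, 0.1796]
orientation: [[0.001, -0.097, 0.995], [-0.002, 0.995, 0.097], [-1.0, -0.003, 0.001]]
force: [1.9, 0.2, -2.4]
finger_gap: 0.766
```

```bash
python3 -c "
from h import *
plan((.5563,.0266,.175))"
```

```text
t 16.35 p [ 0.5154 -0.0507  0.1796] F [ 1.9  0.2 -2.4] gap 0.766 rot [-0.003  0.     0.003]
(0.5563, 0.0266, 0.175) [4.4, 73.0, 48.2]
```

Emit:
drive_tool(
  linear=[
    [0, 30, 18],
    [0, 60, 36],
    [4, 73, 48],
    [4, 73, 48],
    [4, 73, 48],
    [4, 73, 48],
  ],
  rotation=[
    [0, 0, 0],
    [0, 0, 0],
    [0, 0, 0],
    [0, 0, 0],
    [0, 0, 0],
    [0, 0, 0],
  ],
  gripper=[0.6, 0.6, 0.6, 0.6, 0.6, 0.6],
)

```text
t: 16.85
eef_pos: [0.5557, 0.0265, 0.174]
orientation: [[-0.001, -0.101, 0.995], [-0.003, 0.995, 0.101], [-1.0, -0.002, -0.001]]
force: [0.1, -1.1, -1.3]
finger_gap: 0.762
```

```bash
python3 -c "
from h import *
plan((.5563,.0275,.049))"
```

```text
t 16.85 p [0.5557 0.0265 0.174 ] F [ 0.1 -1.1 -1.3] gap 0.762 rot [ 0.001 -0.001  0.002]
(0.5563, 0.0275, 0.049) [125.0, 1.3, 0.9]
```

Emit:
drive_tool(
  linear=[
    [20, 1, 1],
    [50, 1, 1],
    [80, 1, 1],
    [105, 1, 1],
    [118, 1, 1],
    [125, 1, 1],
    [125, 1, 1],
    [125, 1, 1],
  ],
  rotation=[
    [0, 0, 0],
    [0, 0, 0],
    [0, 0, 0],
    [0, 0, 0],
    [0, 0, 0],
    [0, 0, 0],
    [0, 0, 0],
    [0, 0, 0],
  ],
  gripper=[0.6, 0.6, 0.6, 0.6, 0.6, 0.6, 0.6, 0.6],
)

```text
t: 17.52
eef_pos: [0.5579, 0.0277, 0.0499]
orientation: [[0.001, -0.1, 0.995], [-0.002, 0.995, 0.1], [-1.0, -0.002, 0.001]]
force: [-0.3, 0.2, -1.5]
finger_gap: 0.763
```

Emit:
drive_tool(
  linear=[
    [1, 0, 0],
    [2, 0, 0],
    [2.5, 0, 0],
    [2.5, 0, 0],
    [2.5, 0, 0],
    [2.5, 0, 0],
    [2.5, 0, 0],
    [2.5, 0, 0],
  ],
  rotation=[
    [0, 0, 0],
    [0, 0, 0],
    [0, 0, 0],
    [0, 0, 0],
    [0, 0, 0],
    [0, 0, 0],
    [0, 0, 0],
    [0, 0, 0],
  ],
  gripper=[0.6, 0.6, 0.6, 0.6, 0.85, 0.95, 0.95, 0.95],
)

```text
t: 18.18
eef_pos: [0.5577, 0.0289, 0.0469]
orientation: [[0.001, -0.102, 0.995], [-0.001, 0.995, 0.102], [-1.0, -0.001, 0.001]]
force: [0.6, -0.4, 0.9]
finger_gap: 0.95
```

Emit:
drive_tool(
  linear=[
    [-10, 0, 0],
    [-40, 0, 0],
    [-80, 0, 0],
    [-120, 0, 0],
    [-130, -30, 0],
    [-130, -70, 0],
    [-130, -110, 0],
    [-130, -150, -10],
  ],
  rotation=[
    [0, 0, 0],
    [0, 0, 0],
    [0, 0, 0],
    [0, 0, 0],
    [0, 0, 0],
    [0, 0, 0],
    [0, 0, 0],
    [0, 0, 0],
  ],
  gripper=[0.95, 0.95, 1, 1, 1, 1, 1, 1],
)

```text
t: 18.85
eef_pos: [0.5647, -0.1222, 0.1785]
orientation: [[0.005, -0.104, 0.995], [-0.001, 0.995, 0.104], [-1.0, -0.002, 0.004]]
force: [-0.5, -0.2, 0.2]
finger_gap: 0.998
```

```bash
python3 -c "
from h import *
c=optics.read_camera('top');cv2.imwrite('pics/h.png',c['pixels'][:330])
pots(c,[(361,199)]);pots(c,[(236,201)],.075,.064);pots(c,[(179,207)],.097,.088)
d=optics.read_camera('scene');pots(d,[(217,246)])
plan((.5560,-.252,.175),(.5560,-.252,.013))"
```

```text
(361, 199) mid [ 0.5559 -0.2509] circ [ 0.556  -0.2507] 0.031 ext [0.065 0.066] z [0.042  0.0459] 202
(236, 201) mid [0.5544 0.0288] circ [0.5562 0.0287] 0.0308 ext [0.061 0.065] z [0.0735 0.0769] 161
(179, 207) mid [0.5305 0.1536] circ [0.5293 0.1484] 0.0325 ext [0.083 0.064] z [0.0967 0.1048] 170
(217, 246) mid [ 0.5571 -0.2542] circ [ 0.5573 -0.2539] 0.0311 ext [0.067 0.064] z [0.0404 0.044 ] 212
t 18.95 p [ 0.5608 -0.1327  0.1779] F [-0.2  0.   0.5] gap 1.002 rot [-0.013 -0.001  0.009]
(0.556, -0.252, 0.175) [4.0, -118.4, -15.1]
(0.556, -0.252, 0.013) [166.0, -116.9, -15.0]
```

View pics/h.png

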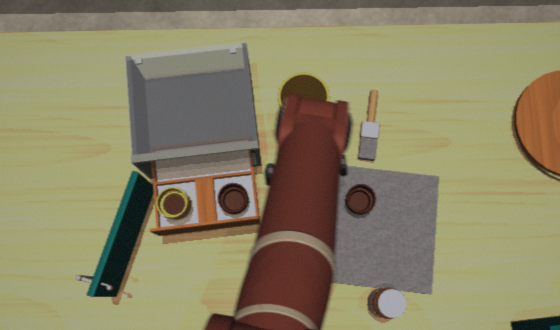

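Emit:
drive_tool(
  linear=[
    [0, -35, -5],
    [2, -70, -10],
    [4, -100, -15],
    [4, -115, -15],
    [4, -118, -15],
    [4, -118, -15],
    [4, -118, -15],
  ],
  rotation=[
    [-0.013, 0, 0.009],
    [-0.013, 0, 0.009],
    [-0.013, 0, 0.009],
    [-0.013, 0, 0.009],
    [-0.013, 0, 0.009],
    [-0.013, 0, 0.009],
    [-0.013, 0, 0.009],
  ],
  gripper=[1, 1, 1, 1, 1, 1, 1],
)

```text
t: 19.53
eef_pos: [0.5607, -0.237, 0.1731]
orientation: [[-0.001, -0.118, 0.993], [0.01, 0.993, 0.118], [-1.0, 0.01, 0.001]]
force: [0.5, 0.4, 0.4]
finger_gap: 0.998
```

```bash
python3 -c "
from h import *
c=optics.read_camera('scene');pots(c,[(217,246)])
plan((.5560,-.252,.013))"
```

```text
(217, 246) mid [ 0.5568 -0.2539] circ [ 0.5571 -0.2539] 0.031 ext [0.068 0.065] z [0.0399 0.0441] 217
t 19.58 p [ 0.5608 -0.2366  0.1731] F [ 0.5 -0.6  0.5] gap 1.004 rot [ 0.019  0.001 -0.01 ]
(0.556, -0.252, 0.013) [160.0, -16.4, -6.7]
```

Emit:
drive_tool(
  linear=[
    [20, -16, -6],
    [50, -16, -6],
    [80, -16, -6],
    [100, -16, -6],
    [100, -16, -6],
    [100, -16, -6],
  ],
  rotation=[
    [0.016, 0, -0.009],
    [0.016, 0, -0.009],
    [0.016, 0, -0.009],
    [0.016, 0, -0.009],
    [0.016, 0, -0.009],
    [0.016, 0, -0.009],
  ],
  gripper=[1, 1, 1, 1, 1, 1],
)

```text
t: 20.08
eef_pos: [0.5559, -0.2533, 0.0723]
orientation: [[-0.002, -0.102, 0.995], [0.001, 0.995, 0.102], [-1.0, 0.001, -0.002]]
force: [0.1, 0.2, -0.5]
finger_gap: 0.998
```

```bash
python3 -c "
from h import *
plan((.5560,-.252,.013))"
```

```text
t 20.08 p [ 0.5559 -0.2533  0.0723] F [ 0.1  0.2 -0.5] gap 0.998 rot [ 0.002 -0.002 -0.001]
(0.556, -0.252, 0.013) [59.3, 1.2, 0.3]
```

Emit:
drive_tool(
  linear=[
    [20, 1, 0],
    [40, 1, 0],
    [55, 1, 0],
    [59, 1, 0],
    [59, 1, 0],
    [59, 1, 0],
    [59, 1, 0],
    [59, 1, 0],
  ],
  rotation=[
    [0, 0, 0],
    [0, 0, 0],
    [0, 0, 0],
    [0, 0, 0],
    [0, 0, 0],
    [0, 0, 0],
    [0, 0, 0],
    [0, 0, 0],
  ],
  gripper=[1, 1, 1, 1, 1, 0.6, 0.6, 0.6],
)

```text
t: 20.75
eef_pos: [0.5571, -0.2546, 0.0162]
orientation: [[0.003, -0.1, 0.995], [-0.001, 0.995, 0.1], [-1.0, -0.002, 0.003]]
force: [-1.2, 2.5, 5.9]
finger_gap: 0.758
```

Emit:
drive_tool(
  linear=[
    [0, 0, 0],
    [0, 0, 0],
    [0, 0, 0],
    [-20, 0, 0],
    [-60, 0, 0],
    [-100, 0, 0],
    [-140, 0, 0],
    [-180, 0, 0],
  ],
  rotation=[
    [0, 0, 0],
    [0, 0, 0],
    [0, 0, 0],
    [0, 0, 0],
    [0, 0, 0],
    [0, 0, 0],
    [0, 0, 0],
    [0, 0, 0],
  ],
  gripper=[0.6, 0.6, 0.6, 0.6, 0.6, 0.6, 0.6, 0.6],
)

```text
t: 21.42
eef_pos: [0.5553, -0.2549, 0.1964]
orientation: [[0.001, -0.099, 0.995], [-0.002, 0.995, 0.099], [-1.0, -0.002, 0.001]]
force: [1.2, -0.6, -1.5]
finger_gap: 0.756
```

```bash
python3 -c "
from h import *
plan((.557,.029,.19))"
```

```text
t 21.42 p [ 0.5553 -0.2549  0.1964] F [ 1.2 -0.6 -1.5] gap 0.756 rot [-0.001  0.001  0.002]
(0.557, 0.029, 0.19) [5.9, 282.4, 29.8]
```

Emit:
drive_tool(
  linear=[
    [0, 35, 5],
    [0, 75, 10],
    [0, 115, 15],
    [0, 155, 20],
    [0, 195, 25],
    [0, 235, 30],
    [0, 265, 30],
    [0, 282, 30],
  ],
  rotation=[
    [0, 0, 0],
    [0, 0, 0],
    [0, 0, 0],
    [0, 0, 0],
    [0, 0, 0],
    [0, 0, 0],
    [0, 0, 0],
    [0, 0, 0],
  ],
  gripper=[0.6, 0.6, 0.6, 0.6, 0.6, 0.6, 0.6, 0.6],
)

```text
t: 22.08
eef_pos: [0.557, 0.035, 0.1942]
orientation: [[0.001, -0.106, 0.994], [0.002, 0.994, 0.106], [-1.0, 0.002, 0.001]]
force: [0.2, 0.0, -1.5]
finger_gap: 0.758
```

Emit:
drive_tool(
  linear=[
    [20, 0, 0],
    [50, 0, 0],
    [75, 0, 0],
    [85, 0, 0],
    [85, 0, 0],
    [85, 0, 0],
    [85, 0, 0],
  ],
  rotation=[
    [0, 0, 0],
    [0, 0, 0],
    [0, 0, 0],
    [0, 0, 0],
    [0, 0, 0],
    [0, 0, 0],
    [0, 0, 0],
  ],
  gripper=[0.6, 0.6, 0.6, 0.6, 0.6, 0.6, 0.6],
)

```text
t: 22.67
eef_pos: [0.559, 0.0286, 0.1102]
orientation: [[0.004, -0.099, 0.995], [-0.001, 0.995, 0.099], [-1.0, -0.001, 0.003]]
force: [0.9, -0.2, -1.0]
finger_gap: 0.75
```

```bash
python3 -c "
from h import *
plan((.557,.029,.1),(.557,.029,.070))"
```

```text
t 22.67 p [0.559  0.0286 0.1102] F [ 0.9 -0.2 -1. ] gap 0.75 rot [-0.001  0.003  0.001]
(0.557, 0.029, 0.1) [10.2, 0.6, -2.0]
(0.557, 0.029, 0.07) [40.2, 0.6, -2.1]
```

Emit:
drive_tool(
  linear=[
    [5, 0.5, -2],
    [12, 0.5, -2],
    [20, 0.5, -2],
    [27, 0.5, -2],
    [33, 0.5, -2],
    [37, 0.5, -2],
    [40.5, 0.5, -2],
    [40.5, 0.5, -2],
  ],
  rotation=[
    [0, 0.002, 0],
    [0, 0.002, 0],
    [0, 0.002, 0],
    [0, 0.002, 0],
    [0, 0.002, 0],
    [0, 0.002, 0],
    [0, 0.002, 0],
    [0, 0.002, 0],
  ],
  gripper=[0.6, 0.6, 0.6, 0.6, 0.6, 0.6, 0.6, 0.6],
)

```text
t: 23.33
eef_pos: [0.5584, 0.0293, 0.0701]
orientation: [[0.005, -0.099, 0.995], [-0.001, 0.995, 0.099], [-1.0, -0.001, 0.004]]
force: [0.1, -0.1, 9.8]
finger_gap: 0.752
```

```bash
python3 -c "
from h import *
plan((.557,.029,.070))"
```

```text
t 23.33 p [0.5584 0.0293 0.0701] F [ 0.1 -0.1  9.8] gap 0.752 rot [-0.001  0.004  0.001]
(0.557, 0.029, 0.07) [0.1, -0.2, -1.5]
```

Emit:
drive_tool(
  linear=[
    [0, 0, 0],
    [0, 0, 0],
    [0, 0, 0],
    [-20, 0, 0],
    [-60, 0, 0],
    [-100, 0, -5],
    [-115, 15, -40],
    [-115, 35, -75],
  ],
  rotation=[
    [0, 0, 0],
    [0, 0, 0],
    [0, 0, 0],
    [0, 0, 0],
    [0, 0, 0],
    [0, 0, 0],
    [0, 0, 0],
    [0, 0, 0],
  ],
  gripper=[0.85, 0.95, 0.95, 1, 1, 1, 0.5, 0],
)

```text
t: 24.0
eef_pos: [0.4812, 0.0553, 0.1868]
orientation: [[0.009, -0.094, 0.995], [-0.001, 0.996, 0.094], [-1.0, -0.002, 0.009]]
force: [-0.4, 0.7, -0.8]
finger_gap: 0.745
```

Emit:
drive_tool(
  linear=[
    [0, 5, -15],
    [0, 10, -20],
    [0, 10, -20],
    [0, 10, -20],
    [0, 10, -20],
    [0, 10, -20],
  ],
  rotation=[
    [0, 0, 0],
    [0, 0, 0],
    [0, 0, 0],
    [0, 0, 0],
    [0, 0, 0],
    [0, 0, 0],
  ],
  gripper=[0, 0, 0, 0, 0, 0],
)

```text
t: 24.5
eef_pos: [0.4581, 0.0639, 0.1829]
orientation: [[-0.001, -0.098, 0.995], [-0.002, 0.995, 0.098], [-1.0, -0.002, -0.002]]
force: [0.4, -0.1, -0.2]
finger_gap: 0.002
```

```bash
python3 -c "
from h import *
c=optics.read_camera('scene');cv2.imwrite('pics/i.png',cv2.resize(c['pixels'][120:260,260:440],None,fx=4,fy=4))
plan((.463,.083,.085))
W=cloud(c)
for p in((.545,.154),(.557,.029)):
  m=(np.hypot(W[...,0]-p[0],W[...,1]-p[1])<.045)&(W[...,2]>.085)&(W[...,2]<.115);Q=W[m]
  print(len(Q),Q.min(0).round(4),Q.max(0).round(4))"
```

```text
t 24.55 p [0.4578 0.0639 0.1828] F [ 0.8  0.6 -0.3] gap 0.001 rot [-0.002 -0.002  0.001]
(0.463, 0.083, 0.085) [97.8, 18.6, 7.2]
204 [0.5142 0.1177 0.085 ] [0.583  0.1842 0.0991]
219 [ 0.525  -0.0069  0.0851] [0.5925 0.0595 0.0987]
```

View pics/i.png

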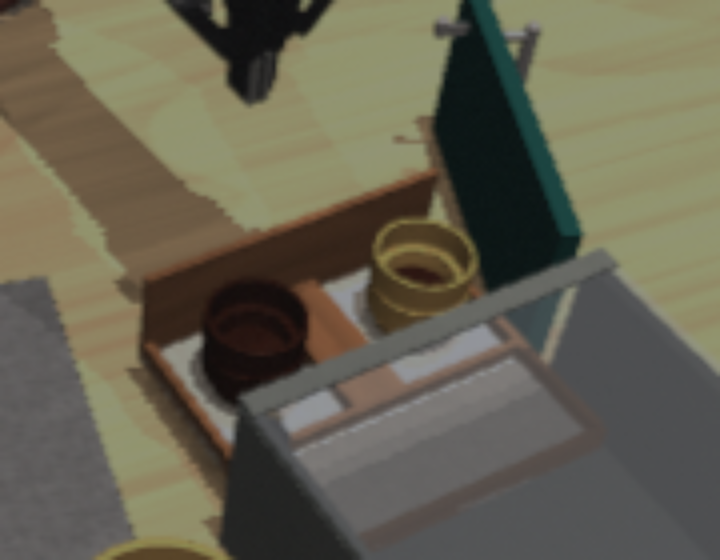

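Emit:
drive_tool(
  linear=[
    [20, 10, 0],
    [50, 18, 0],
    [80, 18, 0],
    [98, 18, 0],
    [98, 18, 0],
    [98, 18, 4],
    [98, 18, 8],
    [98, 18, 10],
  ],
  rotation=[
    [0, 0, 0],
    [0, 0, 0],
    [0, 0, 0],
    [0, 0, 0],
    [0, 0, 0],
    [0, 0, 0],
    [0, 0, 0],
    [0, 0, 0],
  ],
  gripper=[0, 0, 0, 0, 0, 0, 0, 0],
)

```text
t: 25.22
eef_pos: [0.4671, 0.0834, 0.0865]
orientation: [[0.002, -0.098, 0.995], [-0.001, 0.995, 0.098], [-1.0, -0.001, 0.002]]
force: [-0.2, -0.3, 0.3]
finger_gap: 0.004
```

Emit:
drive_tool(
  linear=[
    [0, 0, 3],
    [0, 0, 6],
    [0, 0, 10],
    [0, 0, 15],
    [0, 0, 20],
    [0, 0, 25],
    [0, 0, 30],
    [0, 0, 35],
  ],
  rotation=[
    [0, 0, 0],
    [0, 0, 0],
    [0, 0, 0],
    [0, 0, 0],
    [0, 0, 0],
    [0, 0, 0],
    [0, 0, 0],
    [0, 0, 0],
  ],
  gripper=[0, 0, 0, 0, 0, 0, 0, 0],
)

```text
t: 25.88
eef_pos: [0.499, 0.0867, 0.0848]
orientation: [[-0.004, -0.099, 0.995], [-0.002, 0.995, 0.099], [-1.0, -0.001, -0.004]]
force: [-2.4, 0.1, 1.3]
finger_gap: -0.001
```

Emit:
drive_tool(
  linear=[
    [0, 0, 5],
    [0, 0, 10],
    [0, 0, 15],
    [0, 0, 20],
    [0, 0, 25],
    [0, 0, 30],
    [0, 0, 35],
    [0, 0, 40],
  ],
  rotation=[
    [0, 0, 0],
    [0, 0, 0],
    [0, 0, 0],
    [0, 0, 0],
    [0, 0, 0],
    [0, 0, 0],
    [0, 0, 0],
    [0, 0, 0],
  ],
  gripper=[0, 0, 0, 0, 0, 0, 0, 0],
)

```text
t: 26.55
eef_pos: [0.5397, 0.0909, 0.0849]
orientation: [[-0.002, -0.099, 0.995], [-0.001, 0.995, 0.099], [-1.0, -0.001, -0.002]]
force: [-2.7, 0.9, 1.0]
finger_gap: 0.0
```

```bash
python3 -c "
from h import *
c=optics.read_camera('scene');cv2.imwrite('pics/j.png',cv2.resize(c['pixels'][80:280,250:470],None,fx=3,fy=3))
plan((.611,.0985,.085))"
```

```text
t 26.6 p [0.5415 0.091  0.085 ] F [ 2.1  0.8 -0.3] gap 0.003 rot [-0.001  0.001  0.001]
(0.611, 0.0985, 0.085) [0.1, 0.6, 69.9]
```

View pics/j.png

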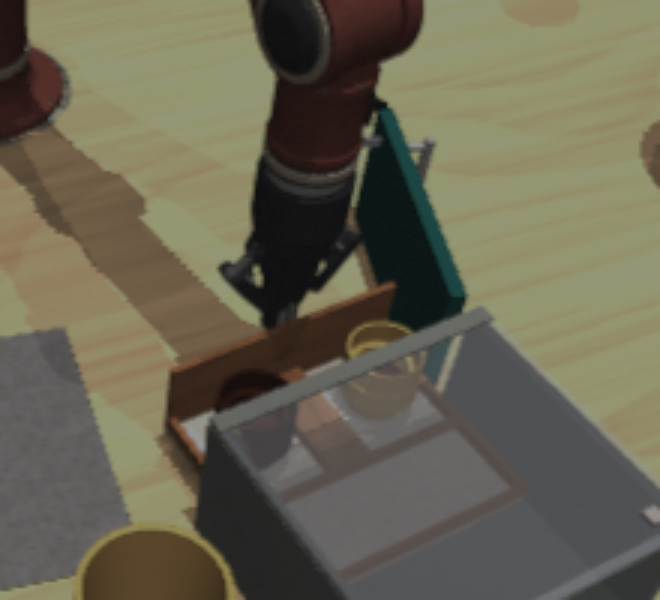

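Emit:
drive_tool(
  linear=[
    [0, 0, 5],
    [0, 0, 10],
    [0, 0, 15],
    [0, 0, 20],
    [0, 0, 25],
    [0, 0, 30],
    [0, 0, 35],
    [0, 0, 40],
  ],
  rotation=[
    [0, 0, 0],
    [0, 0, 0],
    [0, 0, 0],
    [0, 0, 0],
    [0, 0, 0],
    [0, 0, 0],
    [0, 0, 0],
    [0, 0, 0],
  ],
  gripper=[0, 0, 0, 0, 0, 0, 0, 0],
)

```text
t: 27.27
eef_pos: [0.5798, 0.0948, 0.085]
orientation: [[-0.002, -0.099, 0.995], [-0.001, 0.995, 0.099], [-1.0, -0.001, -0.002]]
force: [-1.9, 0.2, 1.6]
finger_gap: -0.0
```

Emit:
drive_tool(
  linear=[
    [0, 0, 5],
    [0, 0, 9],
    [0, 0, 13],
    [0, 0, 17],
    [0, 0, 21],
    [0, 0, 25],
    [0, 0, 28],
    [0, 0, 30],
  ],
  rotation=[
    [0, 0, 0],
    [0, 0, 0],
    [0, 0, 0],
    [0, 0, 0],
    [0, 0, 0],
    [0, 0, 0],
    [0, 0, 0],
    [0, 0, 0],
  ],
  gripper=[0, 0, 0, 0, 0, 0, 0, 0],
)

```text
t: 27.93
eef_pos: [0.6095, 0.0978, 0.0848]
orientation: [[-0.002, -0.099, 0.995], [-0.001, 0.995, 0.099], [-1.0, -0.001, -0.002]]
force: [-2.0, 0.1, 1.3]
finger_gap: 0.006
```

Emit:
drive_tool(
  linear=[
    [0, 0, 2],
    [0, 0, 4],
    [0, 0, 6],
    [0, 0, 8],
  ],
  rotation=[
    [0, 0, 0],
    [0, 0, 0],
    [0, 0, 0],
    [0, 0, 0],
  ],
  gripper=[0, 0, 0, 0],
)

```text
t: 28.27
eef_pos: [0.617, 0.0985, 0.0848]
orientation: [[-0.002, -0.099, 0.995], [-0.001, 0.995, 0.099], [-1.0, -0.001, -0.002]]
force: [-3.0, 0.2, 1.6]
finger_gap: 0.005
```

Emit:
drive_tool(
  linear=[
    [0, 0, 2],
    [0, 0, 4],
    [0, 0, 6],
    [0, 0, 8],
  ],
  rotation=[
    [0, 0, 0],
    [0, 0, 0],
    [0, 0, 0],
    [0, 0, 0],
  ],
  gripper=[0, 0, 0, 0],
)

```text
t: 28.6
eef_pos: [0.6189, 0.0989, 0.0834]
orientation: [[-0.016, -0.1, 0.995], [-0.003, 0.995, 0.1], [-1.0, -0.001, -0.017]]
force: [-14.5, -0.7, 6.2]
finger_gap: -0.002
```

Emit:
drive_tool(
  linear=[
    [0, 0, 1],
    [0, 0, 2],
    [0, 0, 3],
    [0, 0, 4],
  ],
  rotation=[
    [0, 0, 0],
    [0, 0, 0],
    [0, 0, 0],
    [0, 0, 0],
  ],
  gripper=[0, 0, 0, 0],
)

```text
t: 28.93
eef_pos: [0.6185, 0.0988, 0.0828]
orientation: [[-0.026, -0.1, 0.995], [-0.004, 0.995, 0.1], [-1.0, -0.002, -0.026]]
force: [-20.7, -2.4, 9.2]
finger_gap: -0.0
```

Emit:
drive_tool(
  linear=[
    [0, 0, -15],
    [0, 0, -50],
    [-20, 0, -80],
    [-50, 0, -110],
    [-80, 0, -130],
    [-100, 0, -140],
    [-100, 0, -140],
    [-100, 0, -140],
  ],
  rotation=[
    [0, 0, 0],
    [0, 0, 0],
    [0, 0, 0],
    [0, 0, 0],
    [0, 0, 0],
    [0, 0, 0],
    [0, 0, 0],
    [0, 0, 0],
  ],
  gripper=[0, 0, 0, 0, 0, 0, 0, 0],
)

```text
t: 29.6
eef_pos: [0.4915, 0.0858, 0.1866]
orientation: [[0.004, -0.099, 0.995], [-0.001, 0.995, 0.099], [-1.0, -0.001, 0.004]]
force: [1.0, -0.1, -0.5]
finger_gap: -0.003
```

Run:
```python
from h import *
c=optics.read_camera('scene');d=optics.read_camera('top');np.savez('t1.npz',**d)
a=cv2.resize(c['pixels'][110:290,300:480],(400,400));b=cv2.resize(d['pixels'][30:310,60:290],(328,400));cv2.imwrite('pics/k.png',np.hstack([a,b]))
plan((.45,.05,.2))
W=cloud(d)
o=np.array([.636,.101]);ex=np.array([np.cos(.102),np.sin(.102)]);ey=np.array([-ex[1],ex[0]])
X=(W[...,:2]-o)@ex;Y=(W[...,:2]-o)@ey;Z=W[...,2]
for n,zl,zh in(("board",.09,.108),("top edge",.13,.145)):
    m=(abs(Y)<.115)&(X>-.06)&(X<.06)&(Z>zl)&(Z<zh);print(n,m.sum(),np.percentile(X[m],[1,5,25,50]).round(4) if m.any() else 0)
g=cv2.cvtColor(d['pixels'],cv2.COLOR_BGR2HSV);T=(g[...,0]>75)&(g[...,0]<100)&(g[...,1]>100)&(Z>.125)&(Z<.145)&(W[...,0]<.66)&(W[...,1]<.45)&(W[...,1]>.1)
Q=W[T][:,:2].astype(np.float32)*1000;r=cv2.minAreaRect(Q);print("door",len(Q),r,cv2.boxPoints(r).round().tolist())
```

```text
t 29.7 p [0.4906 0.0857 0.1845] F [ 0.7  0.6 -0.4] gap 0.001 rot [-0.001 -0.001  0.001]
(0.45, 0.05, 0.2) [-15.4, -31.5, -44.0]
board 289 [-0.0068 -0.0065 -0.0058 -0.0049]
top edge 3043 [-0.0036 -0.0014  0.0157  0.0305]
door 296 ((413.5220947265625, 278.5829162597656), (13.818530082702637, 119.84451293945312), 72.25489044189453) [[354.0, 290.0], [468.0, 254.0], [473.0, 267.0], [359.0, 303.0]]
```

View pics/k.png

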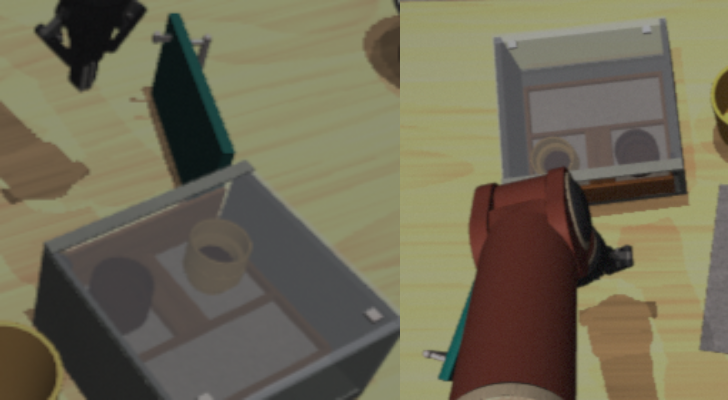

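Run:
```python
from h import *
d=dict(np.load('t1.npz'));W=cloud(d)
o=np.array([.636,.101]);ex=np.array([np.cos(.102),np.sin(.102)]);ey=np.array([-ex[1],ex[0]])
X=(W[...,:2]-o)@ex;Y=(W[...,:2]-o)@ey;Z=W[...,2]
for y0 in(-.125,-.11,-.09,-.07,-.05):
  print("Y",y0)
  for zl,zh in((.004,.03),(.04,.06),(.06,.08),(.08,.10),(.10,.108),(.108,.13),(.13,.145)):
    m=(abs(Y-y0)<.008)&(abs(X)<.03)&(Z>zl)&(Z<zh)
    if m.sum()>3: print("  ",zl,m.sum(),np.percentile(X[m],[0,25,50,75,100]).round(4))
```

```text
Y -0.125
   0.004 40 [-0.0291 -0.0036 -0.0026  0.0079  0.0292]
   0.04 14 [-0.0044 -0.0037 -0.0032 -0.0026  0.0289]
   0.06 14 [-0.0046 -0.0033 -0.003  -0.0024  0.0221]
   0.08 14 [-0.0039 -0.0038 -0.0035 -0.0029  0.0297]
   0.1 7 [-0.0045 -0.0038 -0.0032 -0.003   0.0075]
   0.108 22 [-0.0042 -0.0035 -0.0032 -0.0027  0.0222]
   0.13 125 [-0.0044  0.0019  0.0103  0.0206  0.0297]
Y -0.11
   0.004 37 [-0.0297 -0.0036  0.0021  0.0109  0.0228]
   0.04 22 [-0.0069 -0.0062 -0.0058  0.0129  0.0232]
   0.06 16 [-0.0066 -0.0059 -0.0054 -0.005  -0.0004]
   0.08 14 [-0.0072 -0.0064 -0.006  -0.0057 -0.0051]
   0.1 18 [-0.0063 -0.0056 -0.0038 -0.0021 -0.0003]
   0.108 4 [-0.0033 -0.0029 -0.0025 -0.0015  0.0009]
   0.13 130 [-0.0042  0.0026  0.011   0.0209  0.03  ]
Y -0.09
   0.004 14 [-0.0243 -0.0047 -0.0036 -0.0032 -0.0027]
   0.04 17 [-0.0068 -0.006  -0.0058 -0.0056 -0.0049]
   0.06 18 [-0.0066 -0.0061 -0.0058 -0.0056 -0.0055]
   0.08 21 [-0.0069 -0.006  -0.0057 -0.0053 -0.0045]
   0.1 23 [-0.0067 -0.0056 -0.0034 -0.0014  0.0002]
   0.13 126 [-0.0045  0.0024  0.0116  0.0198  0.0295]
Y -0.07
   0.004 17 [-0.0266 -0.0045 -0.0034 -0.0029  0.0258]
   0.04 26 [-0.0065 -0.006  -0.0057 -0.0048  0.0202]
   0.06 17 [-0.0064 -0.0062 -0.0059 -0.0055  0.0183]
   0.08 20 [-0.0067 -0.0062 -0.006  -0.0057 -0.0045]
   0.1 27 [-0.0065 -0.0058 -0.0038 -0.0021  0.    ]
   0.13 127 [-0.0041  0.0025  0.0114  0.0208  0.0296]
Y -0.05
   0.004 17 [-0.0217 -0.0046 -0.0036 -0.0033 -0.0023]
   0.04 22 [-0.007  -0.0059 -0.0057 -0.0052  0.0217]
   0.06 18 [-0.0071 -0.0065 -0.0062 -0.006  -0.0052]
   0.08 20 [-0.0068 -0.0061 -0.0056 -0.0053 -0.0002]
   0.1 23 [-0.0066 -0.0057 -0.0035 -0.0018  0.0003]
   0.13 125 [-0.0043  0.0025  0.0111  0.021   0.0295]
```

The tray is still about 4.6 mm short of home: the board face is at -5.8 mm and the cabinet front at -3.2 mm. I think the upright gripper met the cabinet's top edge, so I'll push again with the hand leaned back.

Emit:
drive_tool(
  linear=[
    [0, 0, 0],
    [0, 0, 0],
    [10, 0, 20],
    [40, 0, 50],
    [70, 0, 75],
    [95, 0, 90],
    [100, 0, 100],
    [100, 0, 105],
  ],
  rotation=[
    [0, -0.12, 0],
    [0, -0.24, 0],
    [0, -0.36, 0],
    [0, -0.45, 0],
    [0, -0.45, 0],
    [0, -0.45, 0],
    [0, -0.45, 0],
    [0, -0.45, 0],
  ],
  gripper=[0, 0, 0, 0, 0, 0, 0, 0],
)

```text
t: 30.37
eef_pos: [0.5993, 0.0972, 0.0876]
orientation: [[0.415, -0.098, 0.905], [0.039, 0.995, 0.091], [-0.909, -0.003, 0.417]]
force: [-0.4, 0.3, -0.1]
finger_gap: 0.0
```

```bash
python3 -c "
from h import *
plan((.62,.0993,.085))
s=sensors.state();print(np.round(s['orientation'],3),np.round(s['joint_pos'],2))"
```

```text
t 30.37 p [0.5993 0.0972 0.0876] F [-0.4  0.3 -0.1] gap 0.0 rot [-0.001  0.43   0.003]
(0.62, 0.0993, 0.085) [11.0, 0.1, 17.8]
[[ 0.415 -0.098  0.905]
 [ 0.039  0.995  0.091]
 [-0.909 -0.003  0.417]] [-0.28  0.62  0.08  2.08  0.55  0.01  0.9 ]
```

Emit:
drive_tool(
  linear=[
    [0, 0, 0],
    [0, 0, 0],
    [3.3, 0, 7.3],
    [5, 0, 11],
    [6.2, 0, 13.7],
  ],
  rotation=[
    [0, 0.08, 0],
    [0, 0.15, 0],
    [0, 0.15, 0],
    [0, 0.15, 0],
    [0, 0.15, 0],
  ],
  gripper=[0, 0, 0, 0, 0],
)

```text
t: 30.78
eef_pos: [0.6133, 0.0981, 0.0906]
orientation: [[0.278, -0.098, 0.955], [0.025, 0.995, 0.094], [-0.96, -0.002, 0.28]]
force: [-0.4, -0.9, 0.8]
finger_gap: 0.002
```

```bash
python3 -c "
from h import *
plan((.62,.0993,.085))
s=sensors.state();print(np.round(s['orientation'],3),np.round(s['joint_pos'],2))"
```

```text
t 30.78 p [0.6133 0.0981 0.0906] F [-0.4 -0.9  0.8] gap 0.002 rot [-0.002  0.283  0.002]
(0.62, 0.0993, 0.085) [7.3, 0.6, 5.0]
[[ 0.278 -0.098  0.955]
 [ 0.025  0.995  0.094]
 [-0.96  -0.002  0.28 ]] [-0.07  0.65 -0.22  1.91  0.52  0.35  0.98]
```

Emit:
drive_tool(
  linear=[
    [5, 0, -1],
    [6, 0, 2.5],
    [6.5, 0, 4.3],
    [7, 0, 6.3],
    [7.6, 0, 8.2],
    [8, 0, 9.2],
  ],
  rotation=[
    [0, 0, 0],
    [0, 0, 0],
    [0, 0, 0],
    [0, 0, 0],
    [0, 0, 0],
    [0, 0, 0],
  ],
  gripper=[0, 0, 0, 0, 0, 0],
)

```text
t: 31.28
eef_pos: [0.6234, 0.1, 0.0868]
orientation: [[0.278, -0.099, 0.956], [0.025, 0.995, 0.096], [-0.96, -0.002, 0.279]]
force: [-1.9, 0.8, 0.7]
finger_gap: -0.001
```

Emit:
drive_tool(
  linear=[
    [0.3, 0, 1],
    [0.6, 0, 2],
    [0.8, 0, 3],
    [1.1, 0, 4],
  ],
  rotation=[
    [0, 0, 0],
    [0, 0, 0],
    [0, 0, 0],
    [0, 0, 0],
  ],
  gripper=[0, 0, 0, 0],
)

```text
t: 31.62
eef_pos: [0.6257, 0.1002, 0.0866]
orientation: [[0.274, -0.099, 0.957], [0.024, 0.995, 0.096], [-0.961, -0.003, 0.275]]
force: [-10.8, -0.6, 8.6]
finger_gap: -0.002
```

Emit:
drive_tool(
  linear=[
    [0.3, 0, 1],
    [0.6, 0, 2],
    [0.8, 0, 3],
    [0, 0, -10],
    [-20, 0, -40],
    [-50, 0, -60],
    [-80, 0, -80],
    [-110, 0, -90],
  ],
  rotation=[
    [0, 0, 0],
    [0, 0, 0],
    [0, 0, 0],
    [0, 0, 0],
    [0, 0.1, 0],
    [0, 0.2, 0],
    [0, 0.28, 0],
    [0, 0.28, 0],
  ],
  gripper=[0, 0, 0, 0, 0, 0, 0, 0],
)

```text
t: 32.28
eef_pos: [0.5129, 0.0883, 0.1682]
orientation: [[0.003, -0.096, 0.995], [-0.0, 0.995, 0.096], [-1.0, -0.001, 0.003]]
force: [1.4, 0.4, 0.1]
finger_gap: -0.003
```

Run:
```python
from h import *
d=optics.read_camera('top');np.savez('t1.npz',**d);W=cloud(d)
o=np.array([.636,.101]);ex=np.array([np.cos(.102),np.sin(.102)]);ey=np.array([-ex[1],ex[0]])
X=(W[...,:2]-o)@ex;Y=(W[...,:2]-o)@ey;Z=W[...,2]
for n,y0,zl,zh in(("frame",-.125,.04,.1),("board",-.09,.04,.1),("board",-.05,.04,.1),("sill",-.07,.005,.03)):
    m=(abs(Y-y0)<.008)&(abs(X)<.03)&(Z>zl)&(Z<zh);print(n,m.sum(),np.percentile(X[m],[10,25,50,75]).round(4))
m=(Z>.135)&(Z<.143)&(abs(X-.12)<.03)&(abs(Y)<.2);print("cab Y",np.nanmin(Y[m]),np.nanmax(Y[m]))
g=cv2.cvtColor(d['pixels'],cv2.COLOR_BGR2HSV);T=(g[...,0]>75)&(g[...,0]<100)&(g[...,1]>100)&(Z>.132)&(Z<.145)&(W[...,0]<.66)&(W[...,1]<.45)&(W[...,1]>.1)
Q=W[T][:,:2].astype(np.float32)*1000;r=cv2.minAreaRect(Q);print("door",len(Q),r,cv2.boxPoints(r).round().tolist())
plan((.45,.1,.25))
c=optics.read_camera('scene');W=cloud(c);cv2.imwrite('pics/l.png',np.hstack([cv2.resize(c['pixels'][100:280,300:480],(400,400)),cv2.resize(d['pixels'][30:310,60:290],(328,400))]))
```

```text
frame 39 [-0.004  -0.0036 -0.0033 -0.003 ]
board 58 [-0.0021 -0.0018 -0.0014 -0.001 ]
board 57 [-0.002  -0.0018 -0.0013 -0.001 ]
sill 27 [-0.004  -0.0034 -0.0026 -0.0011]
cab Y -0.13174834862726176 0.12887798023700975
door 715 ((451.3214416503906, 265.88427734375), (14.793320655822754, 199.7474365234375), 71.8048095703125) [[354.0, 290.0], [544.0, 228.0], [549.0, 242.0], [359.0, 304.0]]
t 32.33 p [0.5115 0.089  0.173 ] F [-2.5 -0.5  1.9] gap -0.003 rot [-0.002  0.01   0.002]
(0.45, 0.1, 0.25) [-77.6, 16.9, -59.4]
```

View pics/l.png

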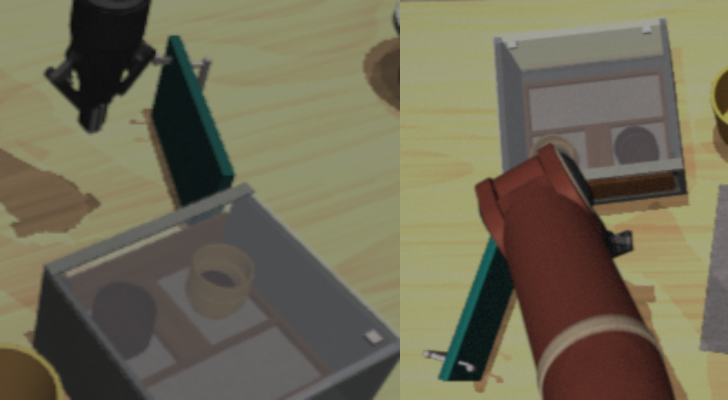

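```bash
cat >> h.py <<'E'
def arc(ths,r=.165,f=.013,z=.105,H=(.6045,.2255)):
    ex=np.array([np.cos(.102),np.sin(.102)]);ey=np.array([-ex[1],ex[0]])
    T=[]
    for t in ths:
        p=np.array(H)+r*(-np.cos(t)*ey-np.sin(t)*ex)+f*(-np.cos(t)*ex+np.sin(t)*ey)
        T.append((round(p[0],4),round(p[1],4),z))
    plan(*T)
E
python3 -c "
from h import *
plan((.51,.1,.23),(.465,.325,.23),(.465,.325,.105))
arc([2,1.9,1.8])"
```

```text
t 32.38 p [0.5129 0.0892 0.1714] F [ 0.4  0.4 -1.1] gap 0.002 rot [-0.001  0.012  0.001]
(0.51, 0.1, 0.23) [-58.7, 10.9, -1.2]
(0.465, 0.325, 0.23) [-59.2, 239.3, -23.8]
(0.465, 0.325, 0.105) [65.7, 239.5, -25.3]
t 32.38 p [0.5129 0.0892 0.1714] F [ 0.4  0.4 -1.1] gap 0.002 rot [-0.001  0.012  0.001]
(np.float64(0.4524), np.float64(0.2908), 0.105) [65.6, 206.7, -41.2]
(np.float64(0.4467), np.float64(0.2753), 0.105) [65.5, 191.8, -48.4]
(np.float64(0.4425), np.float64(0.2593), 0.105) [65.5, 176.3, -54.1]
```

Emit:
drive_tool(
  linear=[
    [-30, 5, 0],
    [-58, 25, -2],
    [-58, 60, -6],
    [-58, 100, -10],
    [-58, 140, -14],
    [-58, 180, -18],
    [-58, 220, -22],
    [-58, 240, -24],
  ],
  rotation=[
    [0, 0, 0],
    [0, 0, 0],
    [0, 0, 0],
    [0, 0, 0],
    [0, 0, 0],
    [0, 0, 0],
    [0, 0, 0],
    [0, 0, 0],
  ],
  gripper=[0, 0, 0, 0, 0, 0, 0, 0],
)

```text
t: 33.05
eef_pos: [0.462, 0.3317, 0.2249]
orientation: [[0.005, -0.105, 0.994], [0.004, 0.994, 0.105], [-1.0, 0.003, 0.005]]
force: [-0.1, 0.8, 0.0]
finger_gap: -0.002
```

Emit:
drive_tool(
  linear=[
    [0, 0, 0],
    [20, 0, 0],
    [50, 0, 0],
    [80, 0, 0],
    [100, 0, 0],
    [120, 0, 0],
    [120, 0, 0],
    [120, 0, 0],
  ],
  rotation=[
    [0, 0, 0],
    [0, 0, 0],
    [0, 0, 0],
    [0, 0, 0],
    [0, 0, 0],
    [0, 0, 0],
    [0, 0, 0],
    [0, 0, 0],
  ],
  gripper=[0, 0, 0, 0, 0, 0, 0, 0],
)

```text
t: 33.72
eef_pos: [0.4647, 0.324, 0.1039]
orientation: [[0.003, -0.098, 0.995], [-0.003, 0.995, 0.098], [-1.0, -0.004, 0.003]]
force: [-0.1, -0.1, -0.1]
finger_gap: -0.003
```

```bash
python3 -c "
from h import *
arc([2,1.9,1.8,1.7,1.6,1.5,1.4,1.3,1.2,1.1,1.0])"
```

```text
t 33.72 p [0.4647 0.324  0.1039] F [-0.1 -0.1 -0.1] gap -0.003 rot [-0.002  0.003  0.004]
(np.float64(0.4524), np.float64(0.2908), 0.105) [-1.0, -31.9, -15.5]
(np.float64(0.4467), np.float64(0.2753), 0.105) [-1.0, -46.7, -22.6]
(np.float64(0.4425), np.float64(0.2593), 0.105) [-1.0, -62.2, -28.4]
(np.float64(0.4399), np.float64(0.243), 0.105) [-0.9, -78.2, -32.6]
(np.float64(0.439), np.float64(0.2265), 0.105) [-0.9, -94.6, -35.1]
(np.float64(0.4397), np.float64(0.2099), 0.105) [-0.8, -111.1, -36.0]
(np.float64(0.4421), np.float64(0.1936), 0.105) [-0.8, -127.6, -35.2]
(np.float64(0.4461), np.float64(0.1775), 0.105) [-0.7, -144.0, -32.8]
(np.float64(0.4517), np.float64(0.1619), 0.105) [-0.6, -160.1, -28.7]
(np.float64(0.4588), np.float64(0.147), 0.105) [-0.5, -175.6, -23.1]
(np.float64(0.4674), np.float64(0.1328), 0.105) [-0.5, -190.6, -15.9]
```

Emit:
drive_tool(
  linear=[
    [-1, -15, -10],
    [-1, -32, -16],
    [-1, -47, -23],
    [-1, -62, -28],
    [-1, -78, -33],
    [-1, -94, -35],
    [-1, -111, -36],
    [-1, -127, -35],
  ],
  rotation=[
    [0, 0, 0],
    [0, 0, 0],
    [0, 0, 0],
    [0, 0, 0],
    [0, 0, 0],
    [0, 0, 0],
    [0, 0, 0],
    [0, 0, 0],
  ],
  gripper=[0, 0, 0, 0, 0, 0, 0, 0],
)

```text
t: 34.38
eef_pos: [0.4436, 0.1954, 0.108]
orientation: [[0.009, -0.099, 0.995], [0.001, 0.995, 0.099], [-1.0, -0.0, 0.009]]
force: [-0.0, 0.7, 0.1]
finger_gap: -0.004
```

```bash
python3 -c "
from h import *
arc([1.3,1.2,1.1,1.0,.9,.8,.7,.6,.5,.4,.3,.2])"
```

```text
t 34.38 p [0.4436 0.1954 0.108 ] F [-0.   0.7  0.1] gap -0.004 rot [-0.001  0.009  0.   ]
(np.float64(0.4461), np.float64(0.1775), 0.105) [3.0, -18.0, 0.7]
(np.float64(0.4517), np.float64(0.1619), 0.105) [3.0, -34.1, 4.7]
(np.float64(0.4588), np.float64(0.147), 0.105) [3.1, -49.6, 10.3]
(np.float64(0.4674), np.float64(0.1328), 0.105) [3.1, -64.6, 17.5]
(np.float64(0.4773), np.float64(0.1196), 0.105) [3.2, -78.7, 26.0]
(np.float64(0.4885), np.float64(0.1074), 0.105) [3.3, -92.0, 36.0]
(np.float64(0.5009), np.float64(0.0965), 0.105) [3.4, -104.1, 47.2]
(np.float64(0.5143), np.float64(0.0868), 0.105) [3.5, -115.0, 59.6]
(np.float64(0.5286), np.float64(0.0784), 0.105) [3.7, -124.8, 73.0]
(np.float64(0.5436), np.float64(0.0716), 0.105) [3.8, -133.1, 87.3]
(np.float64(0.5593), np.float64(0.0663), 0.105) [3.9, -139.9, 102.4]
(np.float64(0.5754), np.float64(0.0626), 0.105) [4.1, -145.2, 118.0]
```

Emit:
drive_tool(
  linear=[
    [3, -18, 1],
    [3, -34, 5],
    [3, -50, 10],
    [3, -65, 17],
    [3, -79, 26],
    [3, -92, 36],
    [3, -104, 47],
    [3, -115, 59],
  ],
  rotation=[
    [0, 0.008, 0],
    [0, 0.008, 0],
    [0, 0.008, 0],
    [0, 0.008, 0],
    [0, 0.008, 0],
    [0, 0.008, 0],
    [0, 0.008, 0],
    [0, 0.008, 0],
  ],
  gripper=[0, 0, 0, 0, 0, 0, 0, 0],
)

```text
t: 35.05
eef_pos: [0.514, 0.0859, 0.1054]
orientation: [[0.0, -0.098, 0.995], [-0.002, 0.995, 0.098], [-1.0, -0.002, 0.0]]
force: [-0.3, 0.2, -0.2]
finger_gap: -0.0
```

```bash
python3 -c "
from h import *
arc([.5,.4,.3,.2,.15,.1,.05,0])
d=optics.read_camera('top');cv2.imwrite('pics/m.png',cv2.resize(d['pixels'][30:330,60:320],(520,600)))"
```

```text
t 35.05 p [0.514  0.0859 0.1054] F [-0.3  0.2 -0.2] gap -0.0 rot [-0.002  0.     0.002]
(np.float64(0.5286), np.float64(0.0784), 0.105) [0.4, -8.9, 13.8]
(np.float64(0.5436), np.float64(0.0716), 0.105) [0.4, -17.2, 28.1]
(np.float64(0.5593), np.float64(0.0663), 0.105) [0.4, -24.0, 43.2]
(np.float64(0.5754), np.float64(0.0626), 0.105) [0.4, -29.2, 58.8]
(np.float64(0.5836), np.float64(0.0613), 0.105) [0.4, -31.3, 66.9]
(np.float64(0.5918), np.float64(0.0605), 0.105) [0.4, -32.9, 75.0]
(np.float64(0.6001), np.float64(0.06), 0.105) [0.4, -34.2, 83.2]
(np.float64(0.6084), np.float64(0.06), 0.105) [0.4, -35.0, 91.4]
```

View pics/m.png

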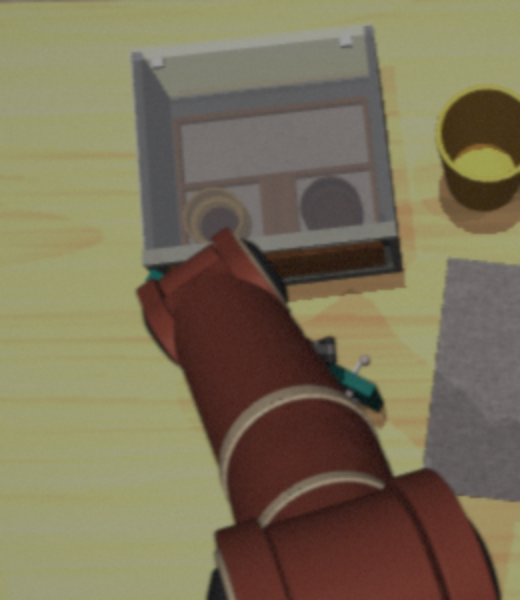

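Emit:
drive_tool(
  linear=[
    [0, -5, 7],
    [0, -9, 14],
    [0, -13, 21],
    [0, -17, 28],
    [0, -21, 35],
    [0, -24, 43],
    [0, -27, 51],
    [0, -29, 58],
  ],
  rotation=[
    [0, 0, 0],
    [0, 0, 0],
    [0, 0, 0],
    [0, 0, 0],
    [0, 0, 0],
    [0, 0, 0],
    [0, 0, 0],
    [0, 0, 0],
  ],
  gripper=[0, 0, 0, 0, 0, 0, 0, 0],
)

```text
t: 35.77
eef_pos: [0.5736, 0.0631, 0.1031]
orientation: [[-0.004, -0.098, 0.995], [-0.003, 0.995, 0.098], [-1.0, -0.002, -0.004]]
force: [-0.5, -0.4, 0.4]
finger_gap: 0.001
```

Emit:
drive_tool(
  linear=[
    [0, -1, 4],
    [0, -2, 8],
    [0, -3, 12],
    [0, -4, 16],
    [0, -4, 18],
    [0, -4, 20],
  ],
  rotation=[
    [0, 0, 0],
    [0, 0, 0],
    [0, 0, 0],
    [0, 0, 0],
    [0, 0, 0],
    [0, 0, 0],
  ],
  gripper=[0, 0, 0, 0, 0, 0],
)

```text
t: 36.27
eef_pos: [0.5929, 0.0613, 0.1031]
orientation: [[-0.004, -0.099, 0.995], [-0.003, 0.995, 0.099], [-1.0, -0.002, -0.004]]
force: [-0.5, -1.2, -0.2]
finger_gap: -0.001
```

Emit:
drive_tool(
  linear=[
    [0, 0, 1.5],
    [0, 0, 3],
    [0, 0, 4.5],
    [0, 0, 6],
  ],
  rotation=[
    [0, 0, 0],
    [0, 0, 0],
    [0, 0, 0],
    [0, 0, 0],
  ],
  gripper=[0, 0, 0, 0],
)

```text
t: 36.6
eef_pos: [0.5987, 0.062, 0.1032]
orientation: [[-0.004, -0.099, 0.995], [-0.003, 0.995, 0.099], [-1.0, -0.002, -0.005]]
force: [-3.3, -0.9, 0.9]
finger_gap: 0.003
```

Contact with the catch. Next, the firm push.

Emit:
drive_tool(
  linear=[
    [0, 0, 2],
    [0, 0, 4],
    [0, 0, 6],
    [0, 0, 8],
  ],
  rotation=[
    [0, 0, 0],
    [0, 0, 0],
    [0, 0, 0],
    [0, 0, 0],
  ],
  gripper=[0, 0, 0, 0],
)

```text
t: 36.93
eef_pos: [0.6056, 0.0624, 0.1031]
orientation: [[-0.006, -0.099, 0.995], [-0.004, 0.995, 0.099], [-1.0, -0.003, -0.007]]
force: [0.1, 0.2, -0.4]
finger_gap: 0.002
```

Emit:
drive_tool(
  linear=[
    [0, 0, 1.5],
    [0, 0, 3],
    [0, 0, 4.5],
    [0, 0, 6],
  ],
  rotation=[
    [0, 0, 0],
    [0, 0, 0],
    [0, 0, 0],
    [0, 0, 0],
  ],
  gripper=[0, 0, 0, 0],
)

```text
t: 37.27
eef_pos: [0.6105, 0.0633, 0.103]
orientation: [[-0.01, -0.099, 0.995], [-0.004, 0.995, 0.099], [-1.0, -0.003, -0.01]]
force: [-8.3, -1.6, 7.3]
finger_gap: -0.003
```

Emit:
drive_tool(
  linear=[
    [0, 0, 1],
    [0, 0, 2],
    [0, 0, 2],
    [0, 0, -5],
    [0, 0, -30],
    [-20, 0, -60],
    [-50, 0, -90],
    [-90, 0, -110],
  ],
  rotation=[
    [0, 0, 0],
    [0, 0, 0],
    [0, 0, 0],
    [0, 0, 0],
    [0, 0, 0],
    [0, 0, 0],
    [0, 0, 0],
    [0, 0, 0],
  ],
  gripper=[0, 0, 0, 0, 0, 0, 0, 0],
)

```text
t: 37.93
eef_pos: [0.5015, 0.0523, 0.1889]
orientation: [[-0.01, -0.099, 0.995], [-0.004, 0.995, 0.099], [-1.0, -0.003, -0.01]]
force: [-0.1, 0.6, 1.0]
finger_gap: 0.0
```

Emit:
drive_tool(
  linear=[
    [-20, -40, 0],
    [-40, -80, 0],
    [-40, -120, 0],
    [-40, -160, 0],
    [-40, -190, 0],
    [-40, -200, 0],
    [-40, -200, 0],
    [-40, -200, 0],
  ],
  rotation=[
    [0, 0, 0],
    [0, 0, 0],
    [0, 0, 0],
    [0, 0, 0],
    [0, 0, 0],
    [0, 0, 0],
    [0, 0, 0],
    [0, 0, 0],
  ],
  gripper=[0, 0, 0, 0, 0, 0, 0, 0],
)

```text
t: 38.6
eef_pos: [0.5255, -0.1451, 0.2305]
orientation: [[-0.003, -0.099, 0.995], [-0.001, 0.995, 0.099], [-1.0, -0.001, -0.003]]
force: [-0.8, 0.8, 0.2]
finger_gap: 0.001
```

Run:
```python
from h import *
d=optics.read_camera('top');W=cloud(d);c=optics.read_camera('scene')
cv2.imwrite('pics/n.png',np.hstack([cv2.resize(c['pixels'][60:340,160:480],(400,350)),cv2.resize(d['pixels'][30:310,60:380],(400,350))]))
o=np.array([.636,.101]);ex=np.array([np.cos(.102),np.sin(.102)]);ey=np.array([-ex[1],ex[0]])
X=(W[...,:2]-o)@ex;Y=(W[...,:2]-o)@ey;Z=W[...,2]
for y0 in(.1,.06,0,-.05,-.09,-.12):
    m=(abs(Y-y0)<.008)&(abs(X)<.06)&(Z>.04)&(Z<.125);print(y0,m.sum(),np.percentile(X[m],[10,50,90]).round(4))
plan()
V=cloud(c)
X=(V[...,:2]-o)@ex;Y=(V[...,:2]-o)@ey;Z=V[...,2]
for y0 in(.063,-.063):
    m=(abs(Y-y0)<.045)&(X>.01)&(X<.12)&(Z>.085)&(Z<.11);print("stack",m.sum(),[np.percentile(a[m],[2,98]).round(3) for a in(X,Y,Z)] if m.any() else 0)
```

```text
0.1 81 [-0.019  -0.0184 -0.0178]
0.06 78 [-0.0191 -0.0185 -0.0179]
0 80 [-0.019  -0.0185 -0.0178]
-0.05 80 [-0.019  -0.0184 -0.0177]
-0.09 79 [-0.0189 -0.0183 -0.0178]
-0.12 86 [-0.0191 -0.0184 -0.0177]
t 38.7 p [ 0.5256 -0.143   0.2308] F [0.1 0.1 0.2] gap 0.001 rot [ 0.003 -0.003  0.   ]
stack 0 0
stack 0 0
```

View pics/n.png

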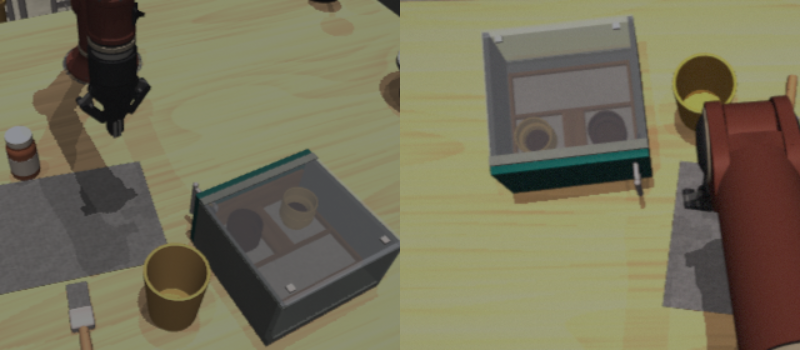

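```bash
python3 -c "
from workcell import ticket
print(ticket.hand_in())"
```

```text
the job is handed in; nothing more can be done
None
```

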